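Batch the pumice lumps through the gated feeder

TASK

Set the empty grey pan flat and square in the nest below the feeder's chute, with its raised grip away from the chute, and gather all the pumice lumps from the bench into the scoop tray on the balance so that they are weighed as one lot. Tip the whole lot from the tray into the feeder's hopper with the gate shut, and put the empty tray back upright on the balance. Then press the feeder's pedal right down to its stop so that the lumps slide into the seated pan, let the pedal come fully back up, and leave every lump in the pan and the jars and dishes undisturbed.

Things in the scene. Friction and masses are not known exactly. Their poses are not given: they have to be found in the camera images.
- feeder: sheet-steel batch feeder, fixed (place and yaw vary). Origin on the bench under its hopper; chute runs down to its -y side, pedal on its +y side, x away from the robot. Base 186 x 462 mm, y -258 to 204, 8 mm thick. The chute, 136 mm wide between side plates, is the hopper's floor: 35 deg, from 189 mm high at y 87 down to 64 mm at its lip, y -92
- hopper_mouth (a point): centre of the hopper's mouth, 10 mm to +y of the feeder's origin, at rim height 200 mm over the bench; feeder's axes. Inside the hopper: x -68 to 68 mm, y -70 (gate) to 85 mm of the feeder. The side plates are 4 mm sheet; the far one (+x) rises to 232 mm as a splash plate, the near one and the back end at the rim
- nest (a point): centre of the nest's floor (top of the base plate, 8 mm over the bench), 171 mm to -y of the feeder's origin; feeder's axes. The nest is 162 mm (x) by 156 mm (y) inside four rails 10 mm high, open above: 3 mm room all round the pan. The chute's lip ends 4 mm short of the seated pan, just above its rim; the gate swings out higher up
- gate (a joint): rocking yoke with the gate plate on the chute side and the pedal on the other; pivot along the feeder's x at y 50 mm, 178 mm over the bench. 0 = gate shut, pedal up (held by a spring); 0.80 rad = pedal at its stop, gate swung out and up, over 100 mm off the chute. The pedal takes about 7 N at first, 12 N at the stop; held a second or two, the lumps run out
- pedal_top (a point): top middle of the pedal's tread, a plate 150 mm (x) by 60 mm, 130 mm from the pivot, on the feeder's +y side. Up: 231 mm over the bench, sloping up 23 deg outwards (+y); at the stop: 130 mm, sloping down 23 deg. It travels nearly straight down. Axes turn with the yoke
- balance: flat bench balance, fixed (place and yaw vary), 250 x 190 mm (x from -145 to 105), 36 mm high; origin on the bench under the centre of its weighing plate; display on its -x side
- balance_pan (a point): centre of the balance's weighing plate, 180 x 160 mm, its top 45 mm above the bench; axes as the balance's
- tray: aluminium scoop tray, 190 mm (x) by 132 mm (y), 220 g; walls 4 mm thick, 40 mm high on the sides and back (-x); the front (+x) is open to pour from, no lip. Origin at the centre of its underside, floor 4 mm thick. It starts on the balance, open end away from the robot. Lumps slide out at about 25 to 50 deg
- tray_handle (a point): middle of the tray's black strap handle: bar 64 mm long along x, 14 mm thick (y), 22 mm high, 75 mm over the tray's underside, 61 mm behind its origin, on posts over the back of the tray. Pinch it across y, from above or with the hand leaning back. The floor from 30 mm behind the origin to the open end is free for lumps
- tray_lip (a point): middle of the tray's pouring edge (top of the floor at the open end, 95 mm ahead of the origin); axes as the tray's
- pan: grey plastic pan, 156 mm (x) x 150 mm (y), walls 4 mm thick and 42 mm high, 200 g, open above; origin at the centre of its underside. Along its -y wall stands the raised grip
- pan_grip (a point): top middle of the pan's raised grip: a block 70 mm long (x), 12 mm thick (y from -63 to -75 mm), its top 68 mm above the pan's underside; pinch it across y from above, one finger inside the pan. Axes as the pan's
- lump1: pumice lump: grey-beige block about 60 x 38 x 36 mm with broken corners and flat parallel sides, 40 to 80 g; origin at its centre, x along its length, y across its 38 mm width, z across its 36 mm thickness. At the start it lies flat on the bench (centre 18 mm up). It may be absent
- lump2: pumice lump: grey-beige block about 60 x 38 x 36 mm with broken corners and flat parallel sides, 40 to 80 g; origin at its centre, x along its length, y across its 38 mm width, z across its 36 mm thickness. At the start it lies flat on the bench (centre 18 mm up). It may be absent
- lump3: pumice lump: grey-beige block about 60 x 38 x 36 mm with broken corners and flat parallel sides, 40 to 80 g; origin at its centre, x along its length, y across its 38 mm width, z across its 36 mm thickness. At the start it lies flat on the bench (centre 18 mm up). It may be absent
- lump4: pumice lump: grey-beige block about 60 x 38 x 36 mm with broken corners and flat parallel sides, 40 to 80 g; origin at its centre, x along its length, y across its 38 mm width, z across its 36 mm thickness. At the start it lies flat on the bench (centre 18 mm up). It may be absent
- lump5: pumice lump: grey-beige block about 60 x 38 x 36 mm with broken corners and flat parallel sides, 40 to 80 g; origin at its centre, x along its length, y across its 38 mm width, z across its 36 mm thickness. At the start it lies flat on the bench (centre 18 mm up). It may be absent
- jar1: lidded glass jar, 64 mm wide and 85 mm high, bystander; origin at the centre of its underside
- jar2: a second such jar, bystander
- dishes: stack of three closed petri dishes, 92 mm wide and 38 mm high, bystander; origin at the centre of its underside
Things that resemble listed ones, but are neither listed nor needed, are in the scene too. Leave any blue look-alike of the tray alone. Leave any orange look-alike of the lump1 alone.

How it is judged:
On the way, in this order (a step that is already met when the one before it is completed fails the run):
1. all the lumps lie together in the tray on the balance (x of lump1 in the frame of tray between -0.095 and 0.095 m and y of lump1 in the frame of tray between -0.066 and 0.066 m and z of lump1 in the frame of tray between 0 and 0.09 m and x of lump2 in the frame of tray between -0.095 and 0.095 m and y of lump2 in the frame of tray between -0.066 and 0.066 m and z of lump2 in the frame of tray between 0 and 0.09 m and x of lump3 in the frame of tray between -0.095 and 0.095 m and y of lump3 in the frame of tray between -0.066 and 0.066 m and z of lump3 in the frame of tray between 0 and 0.09 m and x of lump4 in the frame of tray between -0.095 and 0.095 m and y of lump4 in the frame of tray between -0.066 and 0.066 m and z of lump4 in the frame of tray between 0 and 0.09 m and x of lump5 in the frame of tray between -0.095 and 0.095 m and y of lump5 in the frame of tray between -0.066 and 0.066 m and z of lump5 in the frame of tray between 0 and 0.09 m and horizontal distance between tray and balance_pan below 0.045 m and z of tray in the frame of balance_pan below 0.005 m and angle between tray's own z axis and vertical below 0.04 rad), for 0.2 s.
2. all the lumps are in the hopper with the gate shut (x of lump1 in the frame of feeder between -0.07 and 0.07 m and y of lump1 in the frame of feeder between -0.085 and 0.09 m and z of lump1 in the frame of feeder between 0.075 and 0.23 m and x of lump2 in the frame of feeder between -0.07 and 0.07 m and y of lump2 in the frame of feeder between -0.085 and 0.09 m and z of lump2 in the frame of feeder between 0.075 and 0.23 m and x of lump3 in the frame of feeder between -0.07 and 0.07 m and y of lump3 in the frame of feeder between -0.085 and 0.09 m and z of lump3 in the frame of feeder between 0.075 and 0.23 m and x of lump4 in the frame of feeder between -0.07 and 0.07 m and y of lump4 in the frame of feeder between -0.085 and 0.09 m and z of lump4 in the frame of feeder between 0.075 and 0.23 m and x of lump5 in the frame of feeder between -0.07 and 0.07 m and y of lump5 in the frame of feeder between -0.085 and 0.09 m and z of lump5 in the frame of feeder between 0.075 and 0.23 m and value of joint gate below 0.08 rad), for 0.2 s.
3. the pedal is held down to its stop with the pan seated in its nest (value of joint gate above 0.75 rad and horizontal distance between pan and nest below 0.006 m and z of pan in the frame of nest below 0.004 m and angle between pan's own z axis and vertical below 0.035 rad and angle between the x axis of pan and the x axis of nest, either way round below 0.06 rad and y of pan_grip in the frame of nest below -0.04 m), for 0.2 s.
At the end, for the whole second after the job is handed in: every present lump rests in the pan; pan flat in the nest (centre within 6 mm, down within 4 mm, level to 2 deg, square to 3.4 deg, grip away from the chute); tray upright on the balance (centres within 45 mm, level to 2.3 deg); pedal back up (below 0.05 rad); all at rest (x of lump1 in the frame of pan between -0.076 and 0.076 m and y of lump1 in the frame of pan between -0.074 and 0.074 m and z of lump1 in the frame of pan between 0 and 0.095 m and x of lump2 in the frame of pan between -0.076 and 0.076 m and y of lump2 in the frame of pan between -0.074 and 0.074 m and z of lump2 in the frame of pan between 0 and 0.095 m and x of lump3 in the frame of pan between -0.076 and 0.076 m and y of lump3 in the frame of pan between -0.074 and 0.074 m and z of lump3 in the frame of pan between 0 and 0.095 m and x of lump4 in the frame of pan between -0.076 and 0.076 m and y of lump4 in the frame of pan between -0.074 and 0.074 m and z of lump4 in the frame of pan between 0 and 0.095 m and x of lump5 in the frame of pan between -0.076 and 0.076 m and y of lump5 in the frame of pan between -0.074 and 0.074 m and z of lump5 in the frame of pan between 0 and 0.095 m and horizontal distance between pan and nest below 0.006 m and z of pan in the frame of nest below 0.004 m and angle between pan's own z axis and vertical below 0.035 rad and angle between the x axis of pan and the x axis of nest, either way round below 0.06 rad and y of pan_grip in the frame of nest below -0.04 m and horizontal distance between tray and balance_pan below 0.045 m and z of tray in the frame of balance_pan below 0.005 m and angle between tray's own z axis and vertical below 0.04 rad and value of joint gate below 0.05 rad and linear speed of each of lump1, lump2, lump3, lump4, lump5, pan, tray below 0.02 m/s); the robot touches nothing.
It fails at once if a jar or the dishes are shifted more than 30 mm or tipped (distance of any of jar1, jar2, dishes from where it was at the start of the episode above 0.03 m or angle between any of jar1, jar2, dishes's own z axis and vertical above 0.35 rad).
Of lump1, lump2, lump3, lump4, lump5 only 3 to 5 are there at a start; the rules pass over those that are not, and their reading is None.
At some moment in a run one of lump1, lump2, lump3, lump4, lump5 may be knocked a few centimetres aside while the robot is not near it.
It also fails if it takes over 210 s, if anything falls off the work surface, if the arm or the gripper's body presses on something with over 40 N, if the wrist force passes 120 N, or if a joint passes its speed limit or range.

ROBOT

A 7-joint arm with a two-finger parallel gripper is mounted at the origin on the work surface. World frame = base frame: x ahead of the robot, y to its left, z up, the work surface at z = 0. Lengths are in m, angles in rad, forces in N, time in s.
With the tool pointing down it reaches from about 0.425 to 0.875 m from the base axis. Payload 4.7 kg.
Tool frame: the origin (TCP) lies at the very end of the fingers, on their centre line; the grasp point (between the pads) lies 19 mm behind it; z points along the fingers, y is the line along which they close (so a half turn about z gives the same grasp; the last joint's range is limited). The gripper opens to 85 mm and grips with 20 to 120 N. Pads are 22 mm wide; open, the fingers measure 114 mm over their backs; the gripper's body (76 mm by 85 mm) begins 54 mm behind the grasp point. The pads swing forward as they close: fully open they stand 13 mm farther back than shut.
Start: joints at [1.195, 0.321, -0.07, 1.45, 0.023, 1.371, -0.057], TCP at [0.247, -0.601, 0.231] pointing down, gripper open.
Joint ranges: [-2.86, 2.86], [-0.3, 2.09], [-1.38, 1.24], [0.06, 2.45], [-1.56, 4.7], [0.09, 2.05], [-2.69, 2.69]. Speed limits (rad/s): [2.57, 2.57, 3.14, 3.14, 3.14, 3.14, 3.14].

INTERFACE

Orientations are given as a rotation vector (axis times angle).
In Python, from rig import r gives the robot as it stands.
- The arm moves only by the shell command python3 -m pendant 'ROWS' [FORCE]. ROWS is JSON, a list of rows, each an object with "dp": the shift along the world's x, y, z each as a share of 0.05 m, from -1 to 1, a list of three; "twist": the turn about the world's z as a share of 0.15 rad, from -1 to 1; "fingers": the closure, from 0 (fully open) to 1 (shut). In form: [{"dp": [tx, ty, tz], "twist": twist, "fingers": fingers}, ...]. A call has 1 to 20 rows; each row shifts and turns the commanded pose from where the row before left it; what a row does not reach is not made up. A row lasts 1/8 s, in which the tool goes at most 62.5 mm and 10.7 degrees, less where a joint would pass 70% of its speed; a pose out of reach is approached as far as the arm can. A call with a number of a shift or a turn outside -1 to 1 is refused whole. A call with a gripper value outside its range is refused whole. The fingers move at their own pace and stop on an object; FORCE is the grip in N (left out, the last holds). Time passes only in rows, so rows that do not move let the fingers close. It gives the time, the measured TCP pose, the force, the opening and the grip force at its end, in the units of the state.
- r.get_obs(): the state, without advancing time (a new reading comes with each control period).
- r.camera(name): name is "scene" or "top" or "wrist"; returns a dict with "frame" (400x640x3 uint8, blue, green, red), "depth" (400x640 float32, m along the optical axis (not along the pixel's ray), 0 where there is no reading), "mtx" (3x3 intrinsics, pixels), "k1" (the pictures are not rectified: a ray, as slopes to the right and down, at radius r is drawn at 1 + k1 r^2 times it, then the intrinsics apply), "rvec" (rotation vector, rad) and "tvec" (3), from world to camera coordinates, as OpenCV has them; the wrist camera has in their place "T_tool_cam" (4x4, takes a point from camera to tool coordinates, whose origin is the TCP and whose axes are the flange's). Camera axes: x right, y down, z forward; pixel columns grow to the right and rows downward; lengths in m; the calibration is good to about 2 mm. A picture is of the moment at which its call begins: read the wrist's pose just before it.
- r.close_job(): hands the job in; it is judged then, once.
Trained networks look in a picture, given as the dict that the camera call returned (one of the last four; its "shot" number tells which), for a name from the list of things; names that differ only in an ending like _2 or _b are one class to them, and where a whole thing is asked for, a point or a joint stands for the part that bears it (a point fixed in the world has none). Each returns a list of dicts, best first, with "confidence" (0 to 1); they miss things now and then, are a little off and sometimes report something else, mostly with a low value. They report only what shows in the picture. A call takes as long as a camera call. They do not tell look-alikes from the thing itself.
- r.recognise(picture, target): "box" ([left, top, right, bottom] in pixels, round what is visible of it).
The state is a dict: "time_s": time; "joint_positions": joint angles; "joint_vel": joint speeds; "effort": joint torques, N m; "tool_pos": TCP position; "tcp_rot": TCP orientation; "contact_force": force on the tool from outside, world axes, zero at the start; "ft_torque": the same for the moment, N m; "opening": finger opening in m; "finger_force": force on a finger pad.
Only numpy, scipy, OpenCV 4.12 (cv2) and the standard library are available. Lean on these libraries where they do the work, as an engineer would, in place of code of your own. Each camera call takes 0.05 s, during which the arm holds its last target. There are 200 camera calls.

## Working session

There is one attempt and no reset: what is moved stays moved. The work goes in short steps, Python scripts to look and compute and a shell command to move; the robot and the scene stay as the last step left them, time stands still between calls to the robot, and variables do not carry over. Pictures are saved under pics/ and viewed, at most 17 in all, crops included, and the job is handed in when it is done.

```bash
ls; mkdir -p pics; cat > h.py <<'E'
import numpy as np, cv2
from scipy.spatial.transform import Rotation as R
from rig import r
def shot(n):
    o=r.get_obs(); c=r.camera(n)
    if 'T_tool_cam' in c:
        T=np.eye(4);T[:3,:3]=R.from_rotvec(o['tcp_rot']).as_matrix();T[:3,3]=o['tool_pos'];c['W']=T@c['T_tool_cam']
    else:
        T=np.eye(4);T[:3,:3]=R.from_rotvec(np.ravel(c['rvec'])).as_matrix();T[:3,3]=np.ravel(c['tvec']);c['W']=np.linalg.inv(T)
    return c
def rays(c,uv):
    uv=np.asarray(uv,float).reshape(-1,1,2)
    p=cv2.undistortPoints(uv,c['mtx'],np.array([c['k1'],0,0,0.]))[:,0]
    return np.c_[p,np.ones(len(p))]
def onz(c,uv,z):   # pixel -> world on plane z
    d=rays(c,uv)@c['W'][:3,:3].T;o=c['W'][:3,3];return o+d*((z-o[2])/d[:,2])[:,None]
def cloud(c):      # HxWx3 world points by depth (nan if none)
    h,w=c['depth'].shape;v,u=np.mgrid[:h,:w];d=c['depth'].ravel()
    P=rays(c,np.c_[u.ravel(),v.ravel()])*d[:,None];P=P@c['W'][:3,:3].T+c['W'][:3,3];P[d==0]=np.nan
    return P.reshape(h,w,3)
E
python3 - <<'E'
from h import *
o=r.get_obs();print(o['time_s'],o['tool_pos'],o['tcp_rot'],o['contact_force'])
for n in('top','scene'):
    c=shot(n);cv2.imwrite(f'pics/{n}0.png',c['frame']);print(n,c['W'].round(3).tolist())
    P=cloud(c)
    for t in('feeder','balance','tray','tray_handle','pan','pan_grip','lump1','jar1','dishes','pedal_top','hopper_mouth'):
        for d in r.recognise(c,t):
            b=np.array(d['box']);m=((b[:2]+b[2:])/2).astype(int)
            print(t,round(d['confidence'],2),b.round().astype(int).tolist(),P[m[1],m[0]].round(3))
E
```

```text
pics
0.0 [ 0.24675676 -0.60079074  0.23023696] [-3.08035045e+00 -6.08085885e-01  6.76831523e-04] [ 0.15328364 -0.50449306  0.47436904]
top [[0.007, -0.997, 0.074, 0.401], [-1.0, -0.006, 0.009, 0.075], [-0.008, -0.074, -0.997, 1.604], [0.0, 0.0, 0.0, 1.0]]
feeder 0.71 [298, 134, 416, 197] [ 0.642 -0.051  0.114]
balance 0.75 [233, 168, 286, 238] [0.5   0.329 0.048]
balance 0.28 [363, 200, 378, 217] [ 0.484 -0.109  0.039]
tray 0.96 [234, 169, 276, 224] [0.527 0.346 0.049]
tray 0.82 [169, 224, 219, 279] [0.307 0.601 0.003]
tray_handle 0.68 [228, 169, 274, 224] [0.527 0.361 0.052]
tray_handle 0.63 [172, 222, 216, 279] [ 0.311  0.602 -0.002]
pan 0.8 [410, 200, 455, 243] [ 0.434 -0.362  0.005]
pan 0.6 [299, 130, 376, 187] [0.658 0.027 0.173]
pan_grip 0.73 [413, 205, 454, 244] [ 0.422 -0.367  0.   ]
lump1 0.65 [348, 214, 358, 232] [ 0.424 -0.038  0.027]
lump1 0.65 [358, 235, 368, 254] [ 0.342 -0.077  0.041]
lump1 0.61 [304, 211, 311, 221] [0.45  0.14  0.042]
lump1 0.55 [365, 200, 382, 218] [ 0.48  -0.121  0.033]
lump1 0.49 [382, 212, 392, 228] [ 0.437 -0.173  0.026]
lump1 0.49 [435, 169, 452
[... 1424 characters left out ...]
89 [340, 214, 360, 234] [0.453 0.159 0.038]
lump1 0.83 [338, 156, 355, 174] [ 0.338 -0.065  0.032]
lump1 0.64 [294, 150, 315, 167] [ 0.457 -0.154  0.044]
lump1 0.57 [316, 199, 342, 220] [0.485 0.073 0.035]
lump1 0.5 [319, 177, 335, 192] [ 0.437 -0.023  0.031]
lump1 0.5 [350, 186, 372, 203] [0.356 0.068 0.031]
lump1 0.48 [292, 166, 314, 182] [ 0.491 -0.096  0.037]
jar1 0.93 [230, 119, 248, 148] [ 0.616 -0.366  0.055]
jar1 0.87 [385, 314, 408, 341] [0.53  0.534 0.088]
dishes 0.98 [267, 274, 302, 309] [0.74  0.273 0.04 ]
pedal_top 0.59 [234, 151, 314, 226] [ 0.63  -0.016  0.133]
pedal_top 0.33 [234, 120, 252, 148] [ 0.604 -0.357  0.051]
hopper_mouth 0.96 [225, 150, 320, 274] [0.694 0.124 0.22 ]
```

```bash
python3 - <<'E'
import cv2
t=cv2.imread('pics/top0.png');s=cv2.imread('pics/scene0.png')
cv2.imwrite('pics/top0c.png',cv2.resize(t[120:290,160:460],(800,453),interpolation=cv2.INTER_CUBIC))
cv2.imwrite('pics/scene0c.png',cv2.resize(s[95:375,200:520],(685,600),interpolation=cv2.INTER_CUBIC))
E
```

```text
(no output)
```

View pics/top0c.png

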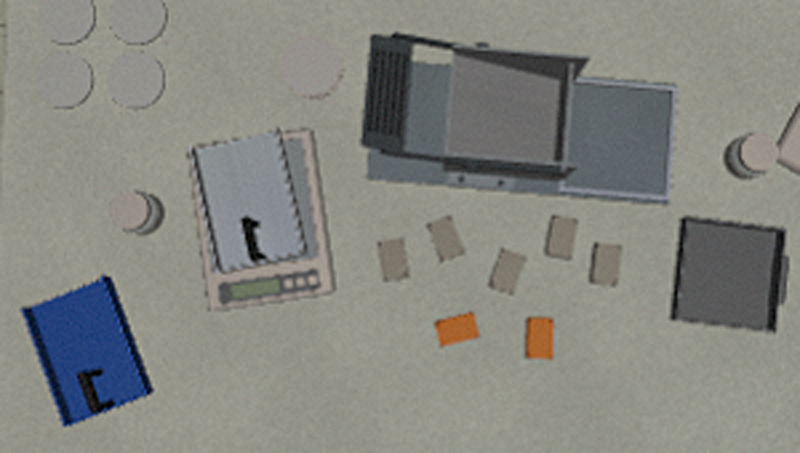

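View pics/scene0c.png

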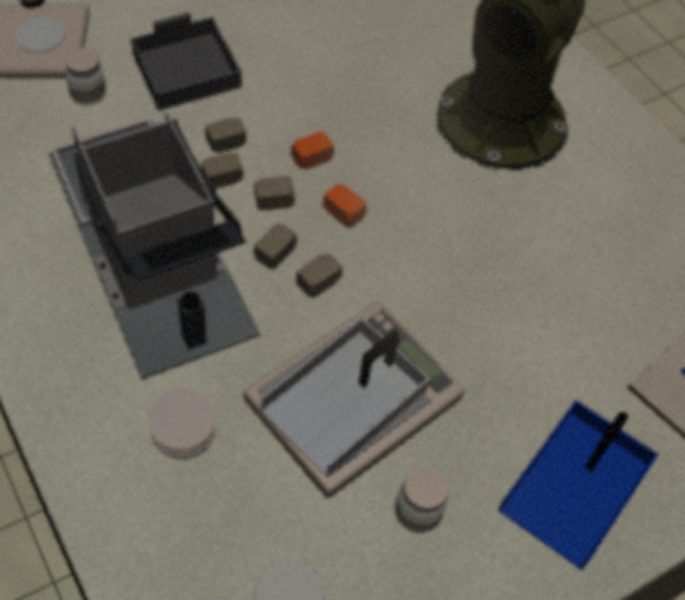

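```bash
cat >> h.py <<'E'
def rect(c,mask,z,box=None):
    m=mask.astype(np.uint8)
    if box is not None:
        k=np.zeros_like(m);x0,y0,x1,y1=[int(v) for v in box];k[y0:y1,x0:x1]=1;m=m*k
    n,l,s,_=cv2.connectedComponentsWithStats(m)
    if n<2: return None
    i=1+s[1:,4].argmax();v,u=np.nonzero(l==i)
    w=onz(c,np.c_[u,v],z)[:,:2];(cx,cy),(a,b),t=cv2.minAreaRect((w*1000).astype(np.float32))
    if a<b: a,b,t=b,a,t+90
    return np.array([cx/1000,cy/1000]),a,b,(t+90)%180-90,len(u)   # centre, long, short mm, long-axis angle deg
E
python3 - <<'E'
from h import *
c=shot('top');f=cv2.medianBlur(c['frame'],3);hsv=cv2.cvtColor(f,cv2.COLOR_BGR2HSV);P=cloud(c)
q=lambda x,y:(int(160+x/2.667),int(120+y/2.667))
for n,p in dict(bench=(350,400),lump=(393,260),floor=(620,140),tray=(235,170),blue=(90,340),pan=(730,270),base=(470,185),hop=(505,110),pedal=(390,90),bal=(320,270)).items():
    x,y=q(*p);print(n,f[y,x],hsv[y,x],P[y,x].round(3))
z=P[...,2]
for i,(x,y) in enumerate([(393,260),(446,238),(507,271),(562,237),(606,264)]):
    u,v=q(x,y);m=(np.nan_to_num(z)>.018)
    print(i,rect(c,m,.036,(u-10,v-10,u+11,v+11)))
m=(hsv[...,0]>85)&(hsv[...,0]<115)
E
```

```text
bench [133 145 143] [ 35  21 145] [0.239 0.204 0.004]
lump [108 118 124] [ 19  33 124] [0.447 0.14  0.03 ]
floor [106 103  96] [ 99  24 106] [ 0.632 -0.201  0.01 ]
tray [145 139 136] [110  16 145] [0.579 0.375 0.047]
blue [125  65  35] [110 184 125] [ 0.323  0.602 -0.   ]
pan [88 90 89] [45  6 90] [ 0.434 -0.366  0.007]
base [118 116 112] [100  13 118] [0.561 0.025 0.009]
hop [107 107 108] [  0   2 108] [ 0.654 -0.019  0.137]
pedal [48 48 45] [90 16 48] [0.664 0.137 0.234]
bal [137 145 151] [ 17  24 151] [0.43  0.251 0.036]
0 (array([0.44523477, 0.13916063]), 59.80374526977539, 38.19258117675781, 9.231217384338379, 149)
1 (array([0.47753461, 0.06081494]), 59.79768371582031, 37.98408126831055, 20.82087516784668, 147)
2 (array([ 0.42933057, -0.03065001]), 59.568016052246094, 38.276153564453125, -20.49114990234375, 149)
3 (array([ 0.48082895, -0.11148116]), 59.19996643066406, 38.74829864501953, -11.3568115234375, 151)
4 (array([ 0.440716  , -0.17724364]), 59.8079948425293, 40.63377380371094, -7.768463134765625, 157)
```

```bash
cat > fit.py <<'E'
from h import *
def mar(X): 
    (cx,cy),(a,b),t=cv2.minAreaRect((X*1000).astype(np.float32))
    if a<b:a,b,t=b,a,t+90
    return [round(float(v),1) for v in (cx,cy,a,b,(t+90)%180-90)]+[len(X)]
def sel(P,x0,x1,y0,y1,z0,z1):
    with np.errstate(invalid='ignore'):
        return (P[...,0]>x0)&(P[...,0]<x1)&(P[...,1]>y0)&(P[...,1]<y1)&(P[...,2]>z0)&(P[...,2]<z1)
if __name__=='__main__':
  for n in('top','scene'):
    c=shot(n);P=cloud(c);f=cv2.medianBlur(c['frame'],3).astype(int)
    print(n)
    g=lambda *a:P[sel(P,*a)][:,:2]
    for nm,a in dict(panrim=(.3,.55,-.5,-.25,.036,.048),pangrip=(.3,.55,-.5,-.25,.06,.075),trayrim=(.35,.75,.2,.45,.078,.09),handle=(.35,.75,.2,.45,.105,.13),
        balance=(.3,.7,.15,.5,.03,.042),feeder_rim=(.5,.8,-.15,.15,.196,.204),splash=(.5,.85,-.15,.15,.226,.236),pedal=(.5,.85,.08,.22,.21,.25),dishes=(.6,.9,.2,.4,.03,.045),
        jarA=(.4,.7,-.45,-.3,.078,.09),jarB=(.4,.65,.45,.6,.078,.09)).items():
        X=g(*a); print(nm,mar(X) if len(X)>3 else len(X))
    base=sel(P,.45,.85,-.35,.3,.003,.022)&(f[...,0]>=f[...,2]+3)
    v,u=np.nonzero(base);print('base',mar(onz(c,np.c_[u,v],.008)[:,:2]) if len(u)>3 else 0)
E
python3 fit.py
```

```text
top
panrim [426.5, -357.9, 155.7, 152.7, -6.6, 154]
pangrip [416.5, -427.3, 66.9, 14.2, -8.7, 62]
trayrim [528.3, 349.9, 187.2, 132.9, 13.6, 149]
handle [469.4, 335.9, 57.5, 13.5, 14.1, 41]
balance [511.2, 332.4, 312.5, 304.7, 21.7, 1000]
feeder_rim [645.1, -14.3, 209.6, 158.7, 86.5, 164]
splash [646.2, 21.7, 270.4, 160.4, 83.3, 349]
pedal [657.0, 126.7, 164.7, 90.3, 0.4, 757]
dishes [669.2, 289.3, 227.7, 124.9, -34.7, 489]
jarA [603.2, -390.8, 54.4, 52.9, -28.6, 156]
jarB [512.2, 521.0, 54.6, 54.4, -2.5, 161]
base [633.5, -104.3, 543.4, 245.3, 76.9, 2315]
scene
panrim [431.1, -357.6, 160.6, 158.5, 83.7, 206]
pangrip [422.4, -424.3, 65.0, 20.4, -3.4, 56]
trayrim [530.0, 354.2, 191.3, 133.8, 14.1, 303]
handle [473.5, 341.4, 64.4, 14.7, 12.1, 109]
balance [543.1, 290.0, 308.3, 308.1, 9.1, 1433]
feeder_rim [651.7, 5.5, 248.2, 160.8, 86.1, 271]
splash [647.1, 22.2, 268.9, 160.9, 82.9, 318]
pedal [660.2, 127.4, 161.4, 93.6, -3.2, 779]
dishes [673.1, 291.5, 219.9, 121.9, -32.8, 886]
jarA [605.4, -388.4, 61.8, 54.6, 75.1, 141]
jarB [514.9, 525.0, 55.9, 52.1, 58.1, 303]
base [643.3, -40.9, 441.6, 178.6, 84.4, 1009]
```

```bash
python3 -m pendant '[{"dp":[0.7,0.7,0.1],"twist":-0.7,"fingers":0},{"dp":[0.7,0.7,0.1],"twist":-0.7,"fingers":0},{"dp":[0.7,0.7,0.1],"twist":-0.7,"fingers":0},{"dp":[0.7,0.7,0.1],"twist":-0.7,"fingers":0},{"dp":[0.64,0.7,0],"twist":-0.6,"fingers":0},{"dp":[0,0,0],"twist":0,"fingers":0}]' 60
python3 - <<'E'
from h import *
from fit import sel,mar
c=shot('wrist');cv2.imwrite('pics/w1.png',c['frame']);print(c['W'].round(3).tolist());P=cloud(c)
g=lambda *a:P[sel(P,*a)][:,:2]
for nm,a in dict(panrim=(.3,.55,-.5,-.25,.037,.046),pangrip=(.3,.55,-.5,-.25,.06,.072)).items():
    X=g(*a);print(nm,mar(X) if len(X)>3 else len(X))
E
```

```text
time_s: 2.1
tool_pos: [0.4233, -0.4217, 0.2517]
tcp_rot: [-3.135, 0.175, -0.003]
contact_force: [-0.1, 0.4, 0.3]
opening: 0.0855
finger_force: 0.0
[[-0.111, -0.945, -0.307, 0.502], [-0.994, 0.105, 0.036, -0.431], [-0.001, 0.309, -0.951, 0.394], [0.0, 0.0, 0.0, 1.0]]
panrim [429.3, -359.9, 155.9, 150.0, -6.7, 1859]
pangrip [421.6, -428.5, 68.5, 12.0, -6.7, 737]
```

View pics/w1.png

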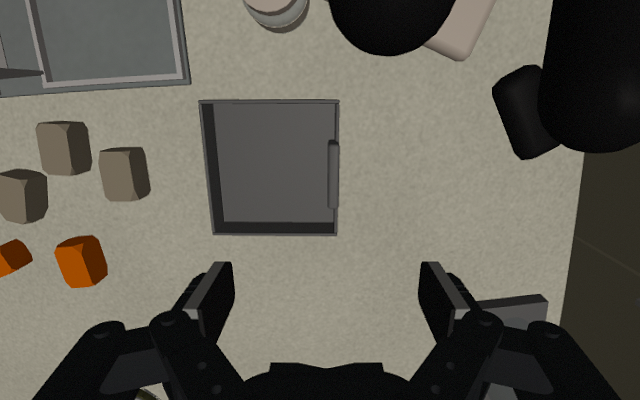

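```bash
python3 -m pendant '[{"dp":[-0.04,-0.14,-0.9],"twist":-0.03,"fingers":0},{"dp":[0,0,-0.9],"twist":0,"fingers":0},{"dp":[0,0,-0.9],"twist":0,"fingers":0},{"dp":[0,0,-0.9],"twist":0,"fingers":0},{"dp":[0,0,-0.78],"twist":0,"fingers":0},{"dp":[0,0,0],"twist":0,"fingers":0.5},{"dp":[0,0,0],"twist":0,"fingers":1},{"dp":[0,0,0],"twist":0,"fingers":1},{"dp":[0,0,0],"twist":0,"fingers":1},{"dp":[0,0,0],"twist":0,"fingers":1},{"dp":[0,0,0],"twist":0,"fingers":1}]' 80
```

```text
time_s: 3.52
tool_pos: [0.418, -0.4338, 0.0342]
tcp_rot: [3.134, -0.195, 0.003]
contact_force: [-1.5, 1.1, 5.6]
opening: 0.0109
finger_force: 79.0
```

```bash
python3 -m pendant '[{"dp":[0,0,0],"twist":0,"fingers":0},{"dp":[0,0,0],"twist":0,"fingers":0},{"dp":[0,0,0],"twist":0,"fingers":0},{"dp":[0,0,1],"twist":0,"fingers":0},{"dp":[0,0,1],"twist":0,"fingers":0},{"dp":[0.8,0.7,1],"twist":0,"fingers":0},{"dp":[0.8,0.7,1],"twist":0,"fingers":0},{"dp":[0.8,0.7,1],"twist":0,"fingers":0},{"dp":[0.8,0.7,0.2],"twist":0,"fingers":0},{"dp":[0.8,0.7,0],"twist":0,"fingers":0},{"dp":[0.6,0.6,0],"twist":0,"fingers":0},{"dp":[0,0,0],"twist":0,"fingers":0}]' 80
python3 - <<'E'
from h import *
from fit import sel,mar
c=shot('wrist');cv2.imwrite('pics/w2.png',c['frame']);P=cloud(c);np.save('w2P.npy',P)
g=lambda *a:P[sel(P,*a)][:,:2]
for nm,a in dict(rails=(.48,.8,-.35,-.02,.014,.024),base=(.45,.85,-.4,.2,.005,.012),rim=(.5,.8,-.2,.2,.195,.203)).items():
    X=g(*a);print(nm,mar(X) if len(X)>3 else len(X))
E
```

```text
time_s: 5.03
tool_pos: [0.6323, -0.2379, 0.2699]
tcp_rot: [-3.133, 0.183, -0.0]
contact_force: [-0.2, -0.6, -0.9]
opening: 0.0855
finger_force: 0.0
rails [615.6, -191.0, 316.8, 242.3, 17.0, 2980]
base [602.7, -115.2, 569.4, 304.9, -90.0, 20579]
rim [646.0, -37.9, 164.0, 160.3, -6.0, 3444]
```

View pics/w2.png

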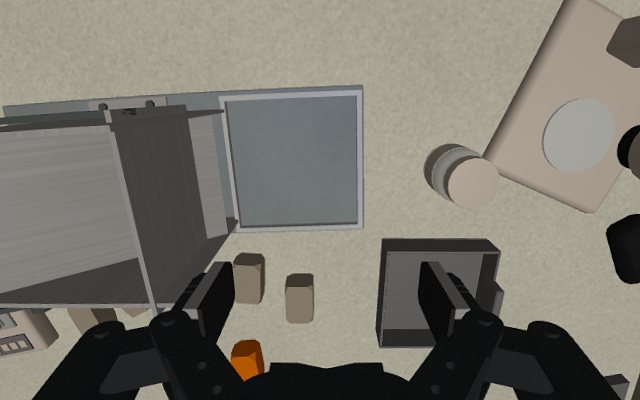

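```bash
python3 - <<'E'
from h import *
from fit import sel,mar
P=np.load('w2P.npy');f=cv2.medianBlur(cv2.imread('pics/w2.png'),3).astype(int)
blue=f[...,0]>=f[...,2]+1
th=np.radians(-6.0);ex=np.array([np.cos(th),np.sin(th)]);ey=np.array([-np.sin(th),np.cos(th)])
m=blue&sel(P,.5,.8,-.32,-.08,0.002,.03)
X=P[m];a=X[:,:2]@ex;b=X[:,:2]@ey
# height profile across x (at mid y) and y (at mid x)
import numpy as np
ca,cb=np.median(a),np.median(b);print(ca,cb)
for nm,s,o,lim in(('a',a,b,(cb-.05,cb+.03)),('b',b,a,(ca-.05,ca+.05))):
    k=(o>lim[0])&(o<lim[1]);bins=np.arange(s[k].min(),s[k].max()+.002,.002)
    i=np.digitize(s[k],bins);print(nm,[(round(bins[j-1]*1000),int(1000*np.median(X[k,2][i==j]))) for j in range(1,len(bins)) if (i==j).any() and (j<14 or j>len(bins)-14)])
# yaw from plates at rim and from rail top strips
rail=blue&sel(P,.5,.8,-.32,-.08,.0145,.022);Y=P[rail];A=Y[:,:2]@ex;B=Y[:,:2]@ey
for nm,k,u,v in(('-y rail',(B<cb-.06)&(abs(A-ca)<.075),A,B),('+x',(A>ca+.07)&(abs(B-cb)<.06),B,A),('-x',(A<ca-.07)&(abs(B-cb)<.06),B,A)):
    if k.sum()>10:
        l=np.polyfit(u[k],v[k],1);print(nm,k.sum(),l,np.percentile(v[k],[5,50,95]).round(4))
E
```

```text
0.6650566590324729 -0.12863595132217343
a [(564, 16), (566, 17), (568, 6), (570, 7), (572, 6), (574, 7), (576, 6), (578, 6), (580, 7), (582, 6), (584, 6), (586, 6), (588, 7), (720, 7), (722, 7), (724, 7), (726, 6), (728, 7), (730, 7), (732, 17), (734, 17), (736, 17), (738, 7), (740, 7), (742, 6), (744, 6)]
b [(-217, 7), (-215, 17), (-213, 17), (-211, 17), (-209, 11), (-207, 7), (-205, 7), (-203, 7), (-201, 7), (-199, 7), (-197, 7), (-195, 7), (-193, 7), (-55, 7), (-53, 7), (-51, 6), (-47, 17), (-45, 7), (-43, 7), (-41, 7), (-39, 7), (-37, 7), (-35, 7), (-33, 7), (-31, 6)]
-y rail 710 [ 0.05967004 -0.24927052] [-0.2136 -0.21   -0.1959]
+x 263 [-0.00746831  0.7356819 ] [0.7352 0.7366 0.7387]
-x 34 [-0.08243571  0.55323915] [0.5653 0.5679 0.5701]
```

```bash
python3 - <<'E'
from h import *
from fit import sel
P=np.load('w2P.npy')
th=np.radians(-5.8);ex=np.array([np.cos(th),np.sin(th)]);ey=np.array([-np.sin(th),np.cos(th)])
Q=P.copy();Q[...,0]=P[...,:2]@ex;Q[...,1]=P[...,:2]@ey
C=np.array([.6336,-.1978]);ca,cb=C@ex,C@ey;print(ca,cb)
def edge(top,lo,hi,axis,outer):
    R_=Q[sel(Q,*top,.0135,.022)]; u=R_[:,1-axis];v=R_[:,axis]
    l=np.polyfit(u,v,1)
    for _ in range(4):
        e=v-np.polyval(l,u);k=abs(e-np.median(e))<.004;l=np.polyfit(u[k],v[k],1)
    m=np.polyval(l,cb if axis==0 else ca);e=v-np.polyval(l,u);print(axis,k.sum(),'slope deg',np.degrees(l[0]).round(2),'mid',m.round(4),'width',np.percentile(e[k],[3,97]).round(4))
edge((ca+.078,ca+.092,cb-.07,cb+.05),0,0,0,0)
edge((ca-.092,ca-.078,cb-.07,cb+.05),0,0,0,0)
edge((ca-.07,ca+.07,cb-.088,cb-.075),0,0,1,0)
edge((ca-.07,ca+.07,cb+.075,cb+.088),0,0,1,0)
E
```

```text
0.650345352696707 -0.13275813431121952
0 562 slope deg -1.19 mid 0.7347 width [-0.0029  0.0028]
0 474 slope deg -1.29 mid 0.5676 width [-0.0034  0.0028]
1 571 slope deg 1.1 mid -0.213 width [-0.0027  0.0029]
1 534 slope deg 1.51 mid -0.0525 width [-0.0023  0.0028]
```

```bash
python3 -m pendant '[{"dp":[-0.8,-0.7,0],"twist":0,"fingers":0},{"dp":[-0.8,-0.7,0],"twist":0,"fingers":0},{"dp":[-0.8,-0.7,0],"twist":0,"fingers":0},{"dp":[-0.8,-0.7,-0.2],"twist":0,"fingers":0},{"dp":[-0.8,-0.7,-0.2],"twist":0,"fingers":0},{"dp":[-0.4,-0.5,0],"twist":0,"fingers":0},{"dp":[0,0,0],"twist":0,"fingers":0},{"dp":[0,0,0],"twist":0,"fingers":0},{"dp":[0,0,0],"twist":0,"fingers":0}]' 80
cat > panfit.py <<'E'
from h import *
from fit import sel,mar
c=shot('wrist');P=cloud(c);o=r.get_obs()
w=sel(P,.3,.55,-.52,-.25,.036,.047);p=mar(P[w][:,:2]);g=mar(P[sel(P,.3,.55,-.5,-.25,.06,.072)][:,:2]);print(p,g)
t=np.array(o['tool_pos']);M=R.from_rotvec(o['tcp_rot']).as_matrix();print(t,'yaw',np.degrees(np.arctan2(M[1,0],M[0,0])),o['time_s'],np.abs(o['joint_vel']).max())
E
python3 panfit.py
```

```text
time_s: 6.2
tool_pos: [0.4108, -0.4422, 0.2509]
tcp_rot: [-3.135, 0.192, -0.001]
contact_force: [0.4, -0.1, -0.2]
opening: 0.0853
finger_force: 0.0
[429.6, -365.5, 155.1, 149.0, -7.0, 1927] [420.9, -433.7, 68.2, 11.6, -7.2, 761]
[ 0.41082435 -0.4422484   0.25092718] yaw -7.012237856024511 6.25 0.003560132958627467
```

```bash
python3 -m pendant '[{"dp":[0.2,0.17,-0.9],"twist":0,"fingers":0},{"dp":[0,0,-0.9],"twist":0,"fingers":0},{"dp":[0,0,-0.9],"twist":0,"fingers":0},{"dp":[0,0,-0.9],"twist":0,"fingers":0},{"dp":[0,0,-0.74],"twist":0,"fingers":0.5},{"dp":[0,0,0],"twist":0,"fingers":1},{"dp":[0,0,0],"twist":0,"fingers":1},{"dp":[0,0,0],"twist":0,"fingers":1},{"dp":[0,0,0],"twist":0,"fingers":1},{"dp":[0,0,0],"twist":0,"fingers":1}]' 100; python3 -c "
from h import *
o=r.get_obs();M=R.from_rotvec(o['tcp_rot']).as_matrix();print(o['tool_pos'],np.degrees(np.arctan2(M[1,0],M[0,0])))"
```

```text
time_s: 7.5
tool_pos: [0.4213, -0.4358, 0.0364]
tcp_rot: [3.133, -0.195, 0.005]
contact_force: [-1.0, 1.4, 6.0]
opening: 0.0109
finger_force: 98.3
[ 0.42131612 -0.43581775  0.0363957 ] -7.134318087068522
```

```bash
python3 -m pendant '[{"dp":[0,0,0.8],"twist":0,"fingers":1},{"dp":[0,0,1],"twist":0,"fingers":1},{"dp":[0,0,1],"twist":0,"fingers":1},{"dp":[0.6,0.5,0.6],"twist":0.1,"fingers":1},{"dp":[0.7,0.6,0],"twist":0.1,"fingers":1},{"dp":[0.7,0.6,0],"twist":0.1,"fingers":1},{"dp":[0.7,0.6,0],"twist":0,"fingers":1},{"dp":[0.7,0.5,0],"twist":0,"fingers":1},{"dp":[0.6,0.5,0],"twist":0,"fingers":1},{"dp":[0.15,0.12,-0.6],"twist":0,"fingers":1},{"dp":[0,0,-0.8],"twist":0,"fingers":1},{"dp":[0,0,0],"twist":0,"fingers":1},{"dp":[0,0,0],"twist":0,"fingers":1}]' 100
python3 - <<'E'
from h import *
from fit import sel,mar
c=shot('wrist');P=cloud(c);o=r.get_obs();cv2.imwrite('pics/w3.png',c['frame'])
M=R.from_rotvec(o['tcp_rot']).as_matrix();t=o['tool_pos'];print(t,np.degrees(np.arctan2(M[1,0],M[0,0])))
z=t[2]-.0364
for h in((.036,.047),(.06,.073)): X=P[sel(P,.45,.8,-.33,-.09,z+h[0],z+h[1])];print(mar(X[:,:2]) if len(X)>3 else 0,np.median(X[:,2]) if len(X) else 0)
E
```

```text
time_s: 9.12
tool_pos: [0.6278, -0.2644, 0.1354]
tcp_rot: [3.138, -0.126, 0.003]
contact_force: [-0.1, 0.4, -0.6]
opening: 0.0107
finger_force: 98.7
[ 0.62832922 -0.26452402  0.13622104] -4.590615623976602
[632.8, -190.7, 184.7, 155.7, 85.5, 11105] 0.1396608557844442
[599.0, -190.5, 198.4, 65.2, -68.7, 5752] 0.16581372445929574
```

View pics/w3.png

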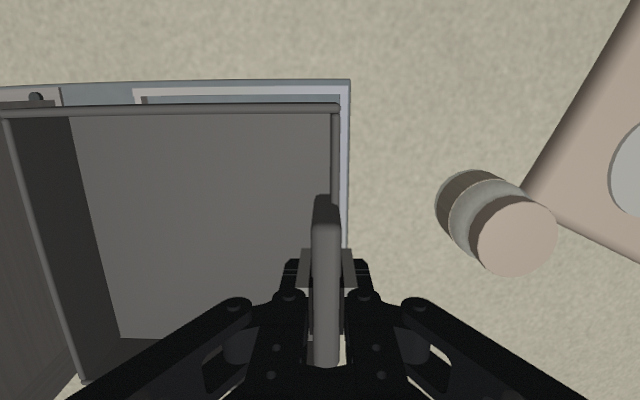

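```bash
cat > pw.py <<'E'
from h import *
from fit import sel
th=np.radians(-4.55);ex=np.array([np.cos(th),np.sin(th)]);ey=np.array([-np.sin(th),np.cos(th)])
N=np.array([.6344,-.1979])
def feed(P,o=N):
    Q=P.copy();d=P[...,:2]-o;Q[...,0]=d@ex;Q[...,1]=d@ey;return Q
def line(Q,box,axis,tol=.004):
    X=Q[sel(Q,*box)];u=X[:,1-axis];v=X[:,axis]
    if len(u)<10: print('few',len(u));return
    l=np.polyfit(u,v,1)
    for _ in range(4):
        e=v-np.polyval(l,u);k=abs(e-np.median(e))<tol;l=np.polyfit(u[k],v[k],1)
    e=v-np.polyval(l,u);print(k.sum(),'deg',np.degrees(l[0]).round(2),'at0',l[1].round(4),'pct',np.percentile(e[k],[3,97]).round(4),'z',np.median(X[k,2]).round(4))
if __name__=='__main__':
    c=shot('wrist');Q=feed(cloud(c));o=r.get_obs();z=o['tool_pos'][2]-.0364
    print('tool in nest',feed(np.array(o['tool_pos'])),o['time_s'])
    print('pan +x wall');line(Q,(.065,.09,-.06,.06,z+.036,z+.048),0)
    print('pan -y wall');line(Q,(.045,.075,-.09,-.06,z+.036,z+.048),1)
    print('pan +y wall');line(Q,(-.06,.06,.06,.09,z+.036,z+.048),1)
    print('pan -x wall');line(Q,(-.09,-.065,-.06,.06,z+.036,z+.048),0)
    print('rail +x');line(Q,(.076,.095,-.07,.06,.0135,.022),0)
    print('rail -y');line(Q,(-.03,.075,-.09,-.07,.0135,.022),1)
E
python3 pw.py
```

```text
tool in nest [-0.0006333  -0.0668909   0.13643129] 9.225
pan +x wall
2673 deg -0.01 at0 0.0743 pct [-0.0018  0.0018] z 0.1406
pan -y wall
721 deg 2.25 at0 -0.0729 pct [-0.0022  0.003 ] z 0.1407
pan +y wall
2961 deg -0.02 at0 0.0738 pct [-0.0017  0.0026] z 0.1396
pan -x wall
38 deg -26.0 at0 -0.0838 pct [-0.0014  0.0011] z 0.1392
rail +x
1299 deg -0.09 at0 0.0831 pct [-0.0026  0.0027] z 0.0172
rail -y
799 deg 0.25 at0 -0.0808 pct [-0.0025  0.0026] z 0.0172
```

```bash
python3 -m pendant '[{"dp":[0.03,-0.01,-0.4],"twist":0,"fingers":1},{"dp":[0,0,-0.4],"twist":0,"fingers":1},{"dp":[0,0,-0.4],"twist":0,"fingers":1},{"dp":[0,0,-0.3],"twist":0,"fingers":1},{"dp":[0,0,0],"twist":0,"fingers":1},{"dp":[0,0,-0.16],"twist":0,"fingers":1},{"dp":[0,0,-0.14],"twist":0,"fingers":1},{"dp":[0,0,0],"twist":0,"fingers":1},{"dp":[0,0,0],"twist":0,"fingers":1}]' 100; python3 pw.py
```

```text
time_s: 10.35
tool_pos: [0.6295, -0.2646, 0.0445]
tcp_rot: [3.138, -0.125, 0.003]
contact_force: [0.7, -1.4, -0.6]
opening: 0.0107
finger_force: 99.0
tool in nest [ 0.0003551  -0.06694908  0.04445737] 10.4
pan +x wall
2678 deg -0.01 at0 0.0754 pct [-0.0018  0.0018] z 0.0489
pan -y wall
688 deg 1.22 at0 -0.0719 pct [-0.002   0.0021] z 0.0489
pan +y wall
3122 deg -0.01 at0 0.0737 pct [-0.0017  0.0026] z 0.048
pan -x wall
40 deg -20.67 at0 -0.0813 pct [-0.0011  0.0011] z 0.0474
rail +x
3164 deg -0.06 at0 0.0832 pct [-0.0028  0.0029] z 0.0172
rail -y
1671 deg 0.19 at0 -0.0805 pct [-0.0029  0.0029] z 0.0172
```

```bash
python3 -m pendant '[{"dp":[0,0,0],"twist":0,"fingers":0.3},{"dp":[0,0,0],"twist":0,"fingers":0.3},{"dp":[0,0,0],"twist":0,"fingers":0.3},{"dp":[0,0,0.5],"twist":0,"fingers":0.3},{"dp":[0,0,1],"twist":0,"fingers":0.3},{"dp":[0,0,1],"twist":0,"fingers":0.3},{"dp":[-0.5,0,0.6],"twist":-0.2,"fingers":0.3},{"dp":[-0.5,0.6,0],"twist":-0.2,"fingers":0.3},{"dp":[-0.5,0.6,0],"twist":-0.2,"fingers":0.3},{"dp":[-0.5,0.6,0],"twist":-0.2,"fingers":0.3},{"dp":[-0.5,0.6,0],"twist":0,"fingers":0.3},{"dp":[-0.47,0.67,0],"twist":0,"fingers":0.3},{"dp":[0,0,0],"twist":0,"fingers":0.3},{"dp":[0,0,0],"twist":0,"fingers":0.3}]' 50
cat > look.py <<'E'
from h import *
from fit import sel,mar
def lumps():
    c=shot('top');P=cloud(c);f=c['frame'].astype(int)
    print('t',r.get_obs()['time_s'])
    m=sel(P,.3,.56,-.27,.23,.018,.045).astype(np.uint8);n,l,s,_=cv2.connectedComponentsWithStats(m)
    for i in range(1,n):
        if s[i,4]>60:
            v,u=np.nonzero(l==i);col=f[l==i].mean(0)
            print(mar(onz(c,np.c_[u,v],.036)[:,:2]),'ORANGE' if col[2]-col[0]>60 else '')
if __name__=='__main__':
    lumps();o=r.get_obs();M=R.from_rotvec(o['tcp_rot']).as_matrix();print('tool',np.round(o['tool_pos'],4),np.degrees(np.arctan2(M[1,0],M[0,0])).round(2),o['opening'])
    c=shot('wrist');P=cloud(c);t=o['tool_pos'];f=c['frame'].astype(int)
    m=sel(P,t[0]-.15,t[0]+.15,t[1]-.12,t[1]+.12,.029,.042).astype(np.uint8);n,l,s,_=cv2.connectedComponentsWithStats(m)
    for i in range(1,n):
        if s[i,4]>400: print('w',mar(P[l==i][:,:2]))
E
python3 look.py
```

```text
time_s: 12.15
tool_pos: [0.4805, -0.1113, 0.1992]
tcp_rot: [3.125, -0.313, 0.001]
contact_force: [-0.4, -0.3, -0.2]
opening: 0.0599
finger_force: 0.0
t 12.2
[477.6, 60.6, 59.8, 37.5, 20.9, 146] 
[445.2, 139.2, 59.8, 38.2, 9.2, 148] 
[429.2, -30.6, 59.7, 38.3, -20.4, 150] 
[343.2, 43.3, 59.2, 38.0, -75.6, 146] ORANGE
[331.9, -79.2, 58.7, 35.4, 0.0, 151] ORANGE
tool [ 0.4807 -0.1117  0.199 ] -11.5 0.060085859947028065
w [483.5, -110.4, 59.4, 37.9, -10.5, 2320]
w [443.1, -177.2, 59.7, 38.9, -6.6, 2203]
w [431.3, -30.2, 61.2, 38.4, -19.3, 1701]
w [347.1, -79.2, 37.3, 32.9, 89.6, 919]
```

```bash
python3 -m pendant '[{"dp":[0.03,0.02,-1],"twist":0.05,"fingers":0.3},{"dp":[0,0,-1],"twist":0,"fingers":0.3},{"dp":[0,0,-1],"twist":0,"fingers":0.3},{"dp":[0,0,-0.7],"twist":0,"fingers":0.3},{"dp":[0,0,0],"twist":0,"fingers":0.7},{"dp":[0,0,0],"twist":0,"fingers":1},{"dp":[0,0,0],"twist":0,"fingers":1},{"dp":[0,0,0],"twist":0,"fingers":1},{"dp":[0,0,1],"twist":0,"fingers":1},{"dp":[0,0,1],"twist":0.2,"fingers":1},{"dp":[0,0.6,0.8],"twist":0.3,"fingers":1},{"dp":[0,0.9,0],"twist":0.3,"fingers":1},{"dp":[0,0.9,0],"twist":0.3,"fingers":1},{"dp":[0,0.9,0],"twist":0.3,"fingers":1},{"dp":[0,0.9,0],"twist":0.3,"fingers":1},{"dp":[0,0.9,0],"twist":0.3,"fingers":1},{"dp":[0,0.9,0],"twist":0.3,"fingers":1},{"dp":[0.2,0.9,0],"twist":0.3,"fingers":1},{"dp":[0,0,0],"twist":0,"fingers":1}]' 50; python3 -c "
from h import *
o=r.get_obs();M=R.from_rotvec(o['tcp_rot']).as_matrix();print(o['tool_pos'],np.degrees(np.arctan2(M[1,0],M[0,0])))"
```

```text
time_s: 14.62
tool_pos: [0.4912, 0.2398, 0.1547]
tcp_rot: [-3.122, -0.32, -0.002]
contact_force: [-1.3, 0.5, -0.2]
opening: 0.0372
finger_force: 53.5
[0.49116634 0.23979864 0.15470318] 11.711764693796015
```

```bash
python3 -m pendant '[{"dp":[0.4,0.8,0],"twist":0.15,"fingers":1},{"dp":[0.45,0.8,0],"twist":0.15,"fingers":1},{"dp":[0.45,0.8,0],"twist":0,"fingers":1},{"dp":[0.4,0.8,0],"twist":0,"fingers":1},{"dp":[0,0,0],"twist":0,"fingers":1},{"dp":[0,0,0],"twist":0,"fingers":1}]' 50; cat > tr.py <<'E'
from h import *
from fit import sel,mar
def tray(cam):
    c=shot(cam);P=cloud(c)
    for nm,a in dict(rim=(.35,.75,.2,.5,.078,.088),handle=(.35,.65,.2,.45,.115,.134)).items():
        X=P[sel(P,*a)];print(cam,nm,mar(X[:,:2]) if len(X)>3 else len(X))
    return c,P
if __name__=='__main__':
    c,P=tray('wrist');cv2.imwrite('pics/w4.png',c['frame']);tray('scene')
    o=r.get_obs();M=R.from_rotvec(o['tcp_rot']).as_matrix();print('tool',np.round(o['tool_pos'],4),np.degrees(np.arctan2(M[1,0],M[0,0])).round(2))
E
python3 tr.py
```

```text
time_s: 15.38
tool_pos: [0.5769, 0.3937, 0.1537]
tcp_rot: [3.117, 0.379, -0.001]
contact_force: [0.1, -0.1, -1.1]
opening: 0.0369
finger_force: 53.5
wrist rim [521.0, 393.5, 217.4, 190.3, -76.5, 2386]
wrist handle [498.8, 346.6, 15.7, 8.7, -46.1, 328]
scene rim [520.9, 392.6, 209.7, 192.4, -77.9, 206]
scene handle [467.6, 341.7, 51.8, 14.5, 13.6, 80]
tool [0.5772 0.3931 0.1542] 13.8
```

View pics/w4.png

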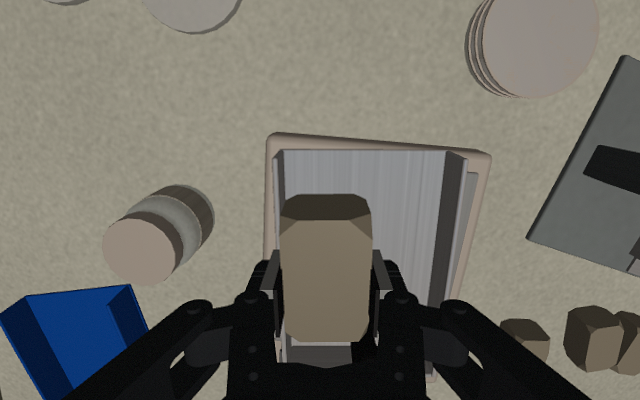

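```bash
python3 -m pendant '[{"dp":[-0.03,0.12,-0.6],"twist":0,"fingers":1},{"dp":[0,0,-0.5],"twist":0,"fingers":1},{"dp":[0,0,-0.3],"twist":0,"fingers":1},{"dp":[0,0,0],"twist":0,"fingers":1},{"dp":[0,0,0],"twist":0,"fingers":0.35},{"dp":[0,0,0],"twist":0,"fingers":0.35},{"dp":[0,0,0],"twist":0,"fingers":0.35},{"dp":[0,0,0.8],"twist":0,"fingers":0.3},{"dp":[0,-0.6,0.8],"twist":0,"fingers":0.3},{"dp":[-0.4,-0.8,0.3],"twist":-0.2,"fingers":0.3},{"dp":[-0.5,-0.8,0],"twist":-0.4,"fingers":0.3},{"dp":[-0.5,-0.8,0],"twist":-0.4,"fingers":0.3},{"dp":[-0.5,-0.9,0],"twist":-0.4,"fingers":0.3},{"dp":[-0.2,-0.9,0],"twist":-0.4,"fingers":0.3},{"dp":[-0.2,-0.9,0],"twist":-0.4,"fingers":0.3},{"dp":[-0.1,-0.9,0],"twist":-0.3,"fingers":0.3},{"dp":[-0.1,-0.9,0],"twist":0,"fingers":0.3},{"dp":[-0.1,-0.9,0],"twist":0,"fingers":0.3},{"dp":[0,-0.9,0],"twist":0,"fingers":0.3},{"dp":[0,-0.9,0],"twist":0,"fingers":0.3}]' 50
python3 -m pendant '[{"dp":[0,-0.7,0],"twist":0,"fingers":0.3},{"dp":[0,0,0],"twist":0,"fingers":0.3},{"dp":[0,0,0],"twist":0,"fingers":0.3}]' 50; python3 look.py; python3 - <<'E'
from tr import *
c,P=tray('top')
f=cv2.imwrite('pics/t5.png',c['frame'])
E
```

```text
time_s: 17.98
tool_pos: [0.4454, -0.1101, 0.1796]
tcp_rot: [3.134, -0.206, 0.002]
contact_force: [1.4, -0.1, 0.2]
opening: 0.0599
finger_force: 0.0
time_s: 18.35
tool_pos: [0.4455, -0.1429, 0.1791]
tcp_rot: [-3.134, 0.206, -0.001]
contact_force: [-0.1, 0.2, -0.7]
opening: 0.0598
finger_force: 0.0
t 18.4
[478.7, 43.4, 91.1, 63.4, -89.6, 300] 
[445.2, 139.2, 59.8, 38.2, 9.2, 149] 
[343.2, 43.3, 59.2, 38.0, -75.6, 148] ORANGE
[331.9, -79.2, 58.7, 35.4, 0.0, 149] ORANGE
tool [ 0.4456 -0.1425  0.179 ] -7.46 0.05934053056465934
w [443.1, -177.0, 59.7, 37.9, -7.1, 2599]
w [332.8, -79.2, 61.7, 38.6, -1.0, 1762]
top rim [518.9, 392.2, 218.3, 188.6, -76.5, 274]
top handle [470.5, 336.2, 59.4, 14.3, 12.0, 65]
```

```bash
python3 -m pendant '[{"dp":[-0.05,-0.7,-0.6],"twist":0,"fingers":0.3},{"dp":[0,0,-1],"twist":0,"fingers":0.3},{"dp":[0,0,-1],"twist":0,"fingers":0.3},{"dp":[0,0,-0.7],"twist":0,"fingers":0.3},{"dp":[0,0,0],"twist":0,"fingers":0.7},{"dp":[0,0,0],"twist":0,"fingers":1},{"dp":[0,0,0],"twist":0,"fingers":1},{"dp":[0,0,0],"twist":0,"fingers":1},{"dp":[0,0,1],"twist":0,"fingers":1},{"dp":[0,0,1],"twist":0.1,"fingers":1},{"dp":[0.1,0.6,0.9],"twist":0.3,"fingers":1},{"dp":[0.1,0.9,0],"twist":0.3,"fingers":1},{"dp":[0.1,0.9,0],"twist":0.3,"fingers":1},{"dp":[0.1,0.9,0],"twist":0.3,"fingers":1},{"dp":[0.1,0.9,0],"twist":0.3,"fingers":1},{"dp":[0.1,0.9,0],"twist":0.3,"fingers":1},{"dp":[0,0.9,0],"twist":0.3,"fingers":1},{"dp":[0,0.9,0],"twist":0.26,"fingers":1},{"dp":[0.4,0.9,0],"twist":0,"fingers":1}]' 50
python3 -m pendant '[{"dp":[0.7,0.9,0],"twist":0,"fingers":1},{"dp":[0.8,0.9,0],"twist":0,"fingers":1},{"dp":[0.5,0.4,0],"twist":0,"fingers":1},{"dp":[0,0,0],"twist":0,"fingers":1},{"dp":[0,0,0],"twist":0,"fingers":1}]' 50;  python3 -c "
from h import *
o=r.get_obs();M=R.from_rotvec(o['tcp_rot']).as_matrix();print(o['tool_pos'],np.degrees(np.arctan2(M[1,0],M[0,0])))"
```

```text
time_s: 20.88
tool_pos: [0.4924, 0.2125, 0.1598]
tcp_rot: [3.118, 0.372, 0.002]
contact_force: [0.5, -0.3, -0.2]
opening: 0.0372
finger_force: 53.7
time_s: 21.5
tool_pos: [0.5923, 0.3206, 0.1588]
tcp_rot: [3.119, 0.371, -0.001]
contact_force: [-0.6, 0.4, -0.4]
opening: 0.0366
finger_force: 53.6
[0.59233722 0.32055911 0.15882325] 13.55704048151972
```

```bash
python3 -m pendant '[{"dp":[0.03,0.23,-0.6],"twist":0,"fingers":1},{"dp":[0,0,-0.6],"twist":0,"fingers":1},{"dp":[0,0,-0.3],"twist":0,"fingers":1},{"dp":[0,0,0],"twist":0,"fingers":1},{"dp":[0,0,0],"twist":0,"fingers":0.35},{"dp":[0,0,0],"twist":0,"fingers":0.35},{"dp":[0,0,0],"twist":0,"fingers":0.35},{"dp":[0,0,0.8],"twist":0,"fingers":0.3},{"dp":[-0.6,-0.3,1],"twist":0,"fingers":0.3},{"dp":[-0.8,-0.6,0.6],"twist":0,"fingers":0.3},{"dp":[-0.7,-0.9,0],"twist":0,"fingers":0.3},{"dp":[-0.5,-0.9,0],"twist":0,"fingers":0.3},{"dp":[-0.2,-0.9,0],"twist":0,"fingers":0.3},{"dp":[-0.1,-0.9,0],"twist":0,"fingers":0.3},{"dp":[0,-0.8,0],"twist":0,"fingers":0.3},{"dp":[0,-0.4,0],"twist":0,"fingers":0.3},{"dp":[0,0,0],"twist":0,"fingers":0.3},{"dp":[0,0,0],"twist":0,"fingers":0.3}]' 50; python3 look.py;python3 - <<'E'
from h import *
c=shot('wrist');t=shot('top');a=cv2.resize(c['frame'],(480,300));b=cv2.resize(t['frame'][150:250,210:370],(480,300),interpolation=cv2.INTER_CUBIC)
cv2.imwrite('pics/m6.png',np.vstack([a,b]))
E
```

```text
time_s: 23.75
tool_pos: [0.4493, 0.049, 0.2041]
tcp_rot: [-3.119, -0.374, -0.001]
contact_force: [-0.6, 0.2, 0.3]
opening: 0.06
finger_force: 0.0
t 23.8
[445.3, 139.3, 59.8, 37.7, 9.9, 142] 
[331.9, -79.2, 58.7, 35.4, 0.0, 151] ORANGE
tool [0.4493 0.0492 0.204 ] 13.7 0.05993431789467206
w [576.7, -1.6, 138.5, 1.0, 85.5, 447]
w [480.5, 64.2, 59.6, 38.3, 21.6, 2412]
w [482.6, 16.3, 59.8, 38.5, 0.3, 2406]
w [446.7, 140.4, 60.9, 39.3, 9.5, 2454]
w [344.8, 44.8, 59.1, 39.9, -75.8, 1776]
```

View pics/m6.png

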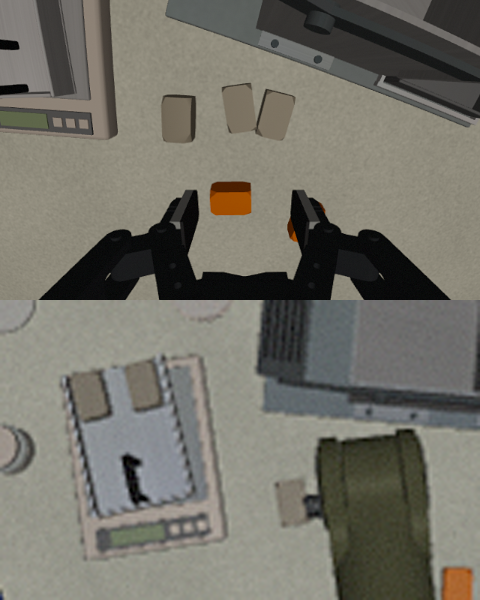

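```bash
python3 -m pendant '[{"dp":[-0.05,0.9,0],"twist":-0.49,"fingers":0.3},{"dp":[0,0.9,-0.8],"twist":0,"fingers":0.3},{"dp":[0,0.02,-1],"twist":0,"fingers":0.3},{"dp":[0,0,-1],"twist":0,"fingers":0.3},{"dp":[0,0,-1],"twist":0,"fingers":0.3},{"dp":[0,0,0],"twist":0,"fingers":0.5},{"dp":[0,0,0],"twist":0,"fingers":1},{"dp":[0,0,0],"twist":0,"fingers":1},{"dp":[0,0,0],"twist":0,"fingers":1},{"dp":[0,0,1],"twist":0.1,"fingers":1},{"dp":[0,0,1],"twist":0.2,"fingers":1},{"dp":[0,0.5,0.9],"twist":0.19,"fingers":1},{"dp":[0.3,0.9,0.1],"twist":0,"fingers":1},{"dp":[0.4,0.9,0],"twist":0,"fingers":1},{"dp":[0.4,0.9,0],"twist":0,"fingers":1},{"dp":[0.3,0.9,0],"twist":0,"fingers":1},{"dp":[0.02,0.8,0],"twist":0,"fingers":1},{"dp":[0,0,0],"twist":0,"fingers":1},{"dp":[0,0,0],"twist":0,"fingers":1}]' 50;  python3 -c "
from h import *
o=r.get_obs();M=R.from_rotvec(o['tcp_rot']).as_matrix();print(o['tool_pos'],np.degrees(np.arctan2(M[1,0],M[0,0])),np.round(o['joint_positions'],2))"
```

```text
time_s: 26.32
tool_pos: [0.5179, 0.383, 0.1642]
tcp_rot: [3.119, 0.371, 0.001]
contact_force: [1.4, -0.2, 0.5]
opening: 0.0369
finger_force: 52.4
[0.51794866 0.38304411 0.16417302] 13.562235788820008 [-0.08  0.46 -0.79  1.53  0.33  1.29 -2.24]
```

```bash
python3 -m pendant '[{"dp":[0,0.04,-0.6],"twist":0,"fingers":1},{"dp":[0,0,-0.6],"twist":0,"fingers":1},{"dp":[0,0,-0.4],"twist":0,"fingers":1},{"dp":[0,0,0],"twist":0,"fingers":1},{"dp":[0,0,0],"twist":0,"fingers":0.35},{"dp":[0,0,0],"twist":0,"fingers":0.35},{"dp":[0,0,0],"twist":0,"fingers":0.35},{"dp":[0,0,0.8],"twist":0,"fingers":0.3},{"dp":[0,-0.2,1],"twist":0.5,"fingers":0.2},{"dp":[-0.1,-0.5,0.6],"twist":0.8,"fingers":0},{"dp":[-0.1,-0.8,0],"twist":0.9,"fingers":0},{"dp":[-0.1,-0.8,0],"twist":0.9,"fingers":0},{"dp":[-0.1,-0.8,0],"twist":0.9,"fingers":0},{"dp":[-0.1,-0.8,0],"twist":0.9,"fingers":0},{"dp":[-0.1,-0.8,0],"twist":0.9,"fingers":0},{"dp":[-0.1,-0.8,0],"twist":0.9,"fingers":0},{"dp":[0,-0.8,0],"twist":0.9,"fingers":0},{"dp":[0,-0.7,0],"twist":0.9,"fingers":0},{"dp":[0,-0.38,0],"twist":0.4,"fingers":0},{"dp":[0,0,0],"twist":0,"fingers":0}]' 50; python3 look.py
```

```text
time_s: 28.82
tool_pos: [0.4828, 0.0153, 0.2041]
tcp_rot: [2.224, 2.218, -0.0]
contact_force: [0.7, 0.8, -0.3]
opening: 0.0856
finger_force: 0.0
t 28.875
[477.6, 64.2, 60.1, 33.8, 18.8, 119] 
[341.4, 50.3, 44.9, 38.0, -75.6, 108] ORANGE
tool [0.4828 0.0169 0.2041] 89.95 0.08567495291148054
w [480.1, 63.3, 60.1, 38.5, 21.6, 2553]
w [345.6, 44.7, 60.8, 37.7, -77.3, 2021]
w [576.0, -16.6, 170.4, 14.2, 81.1, 662]
w [482.1, 16.3, 59.9, 37.7, 0.8, 2226]
w [348.0, -77.4, 36.0, 30.2, 89.8, 668]
```

```bash
python3 -m pendant '[{"dp":[0,0,-0.9],"twist":0,"fingers":0},{"dp":[0,0,-1],"twist":0,"fingers":0},{"dp":[0,0,-1],"twist":0,"fingers":0},{"dp":[0,0,-0.93],"twist":0,"fingers":0},{"dp":[0,0,0],"twist":0,"fingers":0.4},{"dp":[0,0,0],"twist":0,"fingers":1},{"dp":[0,0,0],"twist":0,"fingers":1},{"dp":[0,0,0],"twist":0,"fingers":1},{"dp":[0,0,1],"twist":0,"fingers":1},{"dp":[0,0,1],"twist":0.3,"fingers":1},{"dp":[0,0.5,0.9],"twist":0.3,"fingers":1},{"dp":[0,0.9,0.1],"twist":0.3,"fingers":1},{"dp":[0,0.9,0],"twist":0.3,"fingers":1},{"dp":[0,0.9,0],"twist":0.3,"fingers":1},{"dp":[0.2,0.9,0],"twist":0.13,"fingers":1},{"dp":[0.4,0.9,0],"twist":0,"fingers":1},{"dp":[0.44,0.9,0],"twist":0,"fingers":1},{"dp":[0,0.1,0],"twist":0,"fingers":1},{"dp":[0,0,0],"twist":0,"fingers":1}]' 50;  python3 -c "
from h import *
o=r.get_obs();M=R.from_rotvec(o['tcp_rot']).as_matrix();print(o['tool_pos'],np.degrees(np.arctan2(M[1,0],M[0,0])),np.round(o['joint_positions'],2))"
```

```text
time_s: 31.3
tool_pos: [0.5343, 0.3168, 0.1625]
tcp_rot: [1.931, 2.478, -0.001]
contact_force: [-0.3, 0.0, -0.3]
opening: 0.0587
finger_force: 54.5
[0.53431912 0.31677416 0.16252834] 104.12031130313841 [ 0.17  0.47 -0.97  1.59  0.4   1.29 -0.62]
```

```bash
python3 -m pendant '[{"dp":[0,0,-0.6],"twist":0,"fingers":1},{"dp":[0,0,-0.6],"twist":0,"fingers":1},{"dp":[0,0,-0.4],"twist":0,"fingers":1},{"dp":[0,0,0],"twist":0,"fingers":1},{"dp":[0,0,0],"twist":0,"fingers":0.1},{"dp":[0,0,0],"twist":0,"fingers":0.1},{"dp":[0,0,0],"twist":0,"fingers":0.1},{"dp":[0,0,0.8],"twist":0,"fingers":0.1},{"dp":[0,-0.2,1],"twist":-0.6,"fingers":0.2},{"dp":[-0.2,-0.5,0.6],"twist":-0.9,"fingers":0.3},{"dp":[-0.2,-0.8,0],"twist":-0.9,"fingers":0.3},{"dp":[-0.3,-0.8,0],"twist":-0.9,"fingers":0.3},{"dp":[-0.3,-0.8,0],"twist":-0.9,"fingers":0.3},{"dp":[-0.1,-0.8,0],"twist":-0.9,"fingers":0.3},{"dp":[0,-0.8,0],"twist":-0.9,"fingers":0.3},{"dp":[0,-0.3,0],"twist":-0.9,"fingers":0.3},{"dp":[0,-0.06,0],"twist":-0.9,"fingers":0.3},{"dp":[0,0,0],"twist":-0.9,"fingers":0.3},{"dp":[0,0,0],"twist":-0.9,"fingers":0.3},{"dp":[0,0,0],"twist":0,"fingers":0.3}]' 50; python3 look.py
```

```text
time_s: 33.8
tool_pos: [0.4797, 0.0639, 0.2025]
tcp_rot: [3.085, 0.591, 0.0]
contact_force: [-0.2, -0.9, 0.4]
opening: 0.0599
finger_force: 0.0
t 33.85
[331.9, -79.2, 58.7, 35.4, 0.0, 151] ORANGE
tool [0.4797 0.0639 0.2024] 21.73 0.059420235142199886
w [480.3, 63.8, 59.8, 37.9, 21.3, 2249]
w [345.1, 44.9, 59.2, 39.4, -75.5, 1516]
```

```bash
python3 -m pendant '[{"dp":[0,0,-0.9],"twist":0,"fingers":0.3},{"dp":[0,0,-1],"twist":0,"fingers":0.3},{"dp":[0,0,-1],"twist":0,"fingers":0.3},{"dp":[0,0,-0.9],"twist":0,"fingers":0.3},{"dp":[0,0,0],"twist":0,"fingers":0.6},{"dp":[0,0,0],"twist":0,"fingers":1},{"dp":[0,0,0],"twist":0,"fingers":1},{"dp":[0,0,0],"twist":0,"fingers":1},{"dp":[0,0,1],"twist":0,"fingers":1},{"dp":[0,0,1],"twist":0.8,"fingers":1},{"dp":[0,0.3,0.9],"twist":0.9,"fingers":1},{"dp":[0,0.6,0.4],"twist":0.9,"fingers":1},{"dp":[0,0.7,0],"twist":0.9,"fingers":1},{"dp":[0.1,0.7,0],"twist":0.9,"fingers":1},{"dp":[0.2,0.7,0],"twist":0.9,"fingers":1},{"dp":[0.3,0.7,0],"twist":0.9,"fingers":1},{"dp":[0.3,0.7,0],"twist":0.9,"fingers":1},{"dp":[0.3,0.7,0],"twist":0.9,"fingers":1},{"dp":[0.3,0.7,0],"twist":0.9,"fingers":1},{"dp":[0.02,0.1,0],"twist":0.7,"fingers":1}]' 50
python3 -m pendant '[{"dp":[0,0,0],"twist":0,"fingers":1},{"dp":[0,0,0],"twist":0,"fingers":1}]' 50;  python3 - <<'E'
from tr import *
o=r.get_obs();M=R.from_rotvec(o['tcp_rot']).as_matrix();print(o['tool_pos'],np.degrees(np.arctan2(M[1,0],M[0,0])))
c,P=tray('wrist');s=shot('scene')
cv2.imwrite('pics/m7.png',np.vstack([cv2.resize(c['frame'],(480,300)),cv2.resize(s['frame'][220:345,290:490],(480,300),interpolation=cv2.INTER_CUBIC)]))
E
```

```text
time_s: 36.4
tool_pos: [0.5555, 0.3616, 0.1777]
tcp_rot: [-1.924, -2.481, -0.003]
contact_force: [-0.5, -0.9, -1.6]
opening: 0.0374
finger_force: 53.4
time_s: 36.65
tool_pos: [0.556, 0.3578, 0.1777]
tcp_rot: [1.935, 2.473, -0.0]
contact_force: [-0.1, -0.6, -0.3]
opening: 0.0369
finger_force: 53.5
[0.55603807 0.35784157 0.17769303] 103.92250872063411
wrist rim [521.8, 388.6, 206.2, 190.4, -75.9, 13636]
wrist handle [472.4, 339.4, 63.2, 13.5, 13.3, 2399]
```

View pics/m7.png

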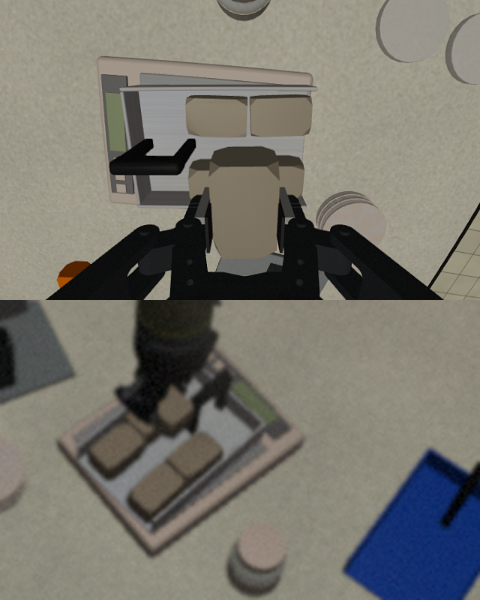

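```bash
python3 -m pendant '[{"dp":[0,0,-0.6],"twist":0,"fingers":1},{"dp":[0,0,-0.6],"twist":0,"fingers":1},{"dp":[0,0,-0.3],"twist":0,"fingers":1},{"dp":[0,0,0],"twist":0,"fingers":1},{"dp":[0,0,0],"twist":0,"fingers":0.3},{"dp":[0,0,0],"twist":0,"fingers":0.3},{"dp":[0,0,0],"twist":0,"fingers":0.3},{"dp":[0,0,0.8],"twist":0,"fingers":0.3},{"dp":[-0.1,0,1],"twist":-0.7,"fingers":0.3},{"dp":[-0.2,0,0.4],"twist":-0.9,"fingers":0.3},{"dp":[-0.2,0,0],"twist":-0.9,"fingers":0.3},{"dp":[-0.2,-0.05,0],"twist":-0.9,"fingers":0.3},{"dp":[-0.2,-0.05,0],"twist":-0.9,"fingers":0.3},{"dp":[-0.2,-0.05,0],"twist":-0.9,"fingers":0.3},{"dp":[-0.2,-0.05,0],"twist":-0.9,"fingers":0.3},{"dp":[-0.2,-0.05,0],"twist":-0.9,"fingers":0.3},{"dp":[-0.1,-0.05,0],"twist":-0.9,"fingers":0.3},{"dp":[-0.04,-0.05,0],"twist":-0.9,"fingers":0.3},{"dp":[0,0,0],"twist":-0.9,"fingers":0.3},{"dp":[0,0,0],"twist":-0.8,"fingers":0.3}]' 50
python3 -m pendant '[{"dp":[0,0,0],"twist":0,"fingers":0.3},{"dp":[0,0,0],"twist":0,"fingers":0.3}]' 50;  python3 - <<'E'
from tr import *
o=r.get_obs();M=R.from_rotvec(o['tcp_rot']).as_matrix();print(o['tool_pos'],np.degrees(np.arctan2(M[1,0],M[0,0])),o['opening'])
c,P=tray('wrist');tray('scene');cv2.imwrite('pics/w8.png',c['frame'])
E
```

```text
time_s: 39.25
tool_pos: [0.4736, 0.3414, 0.2128]
tcp_rot: [3.119, 0.372, 0.001]
contact_force: [-0.0, 0.0, -0.5]
opening: 0.0598
finger_force: 0.0
time_s: 39.5
tool_pos: [0.4737, 0.3414, 0.2125]
tcp_rot: [3.118, 0.382, 0.0]
contact_force: [-0.3, 0.9, 0.0]
opening: 0.0597
finger_force: 0.0
[0.47367944 0.34135287 0.21251859] 13.958920359019084 0.05969620101681984
wrist rim [519.6, 393.2, 217.5, 186.5, -76.2, 16682]
wrist handle [508.1, 348.5, 136.5, 59.9, 15.4, 6409]
scene rim [520.4, 393.7, 213.3, 193.0, -76.3, 1086]
scene handle [509.4, 349.6, 137.7, 61.6, 17.3, 383]
```

View pics/w8.png

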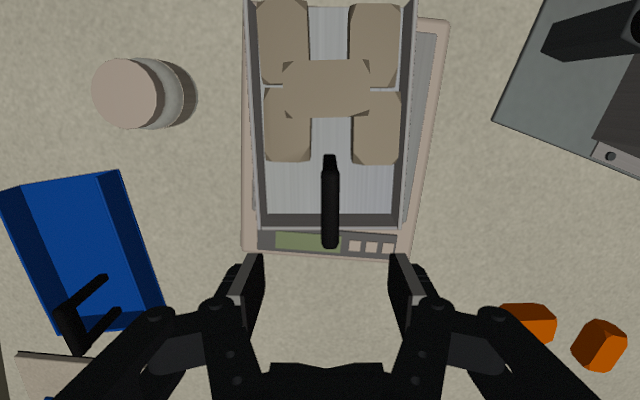

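```bash
python3 -m pendant '[{"dp":[0.13,0,-0.8],"twist":0,"fingers":0.3},{"dp":[0,0,-0.8],"twist":0,"fingers":0.3},{"dp":[0,0,-0.6],"twist":0,"fingers":0.3},{"dp":[0,0,0],"twist":0,"fingers":0.7},{"dp":[0,0,0],"twist":0,"fingers":1},{"dp":[0,0,0],"twist":0,"fingers":1},{"dp":[0,0,0],"twist":0,"fingers":1},{"dp":[0,0,0],"twist":0,"fingers":1},{"dp":[0,0,0],"twist":0,"fingers":1}]' 120
cat > tilt.py <<'E'
from h import *
from fit import sel
def tilt(cam='wrist',save=None):
    """bar of handle / side walls: fit top edge of the walls in a frame at tool yaw: slope of z along tray x"""
    o=r.get_obs();c=shot(cam);P=cloud(c);t=np.array(o['tool_pos']);M=R.from_rotvec(o['tcp_rot']).as_matrix()
    ex=M[:2,0]/np.linalg.norm(M[:2,0]);ey=np.array([-ex[1],ex[0]])
    Q=P.copy();d=P[...,:2]-t[:2];Q[...,0]=d@ex;Q[...,1]=d@ey;Q[...,2]-=t[2]
    print(cam,'t',o['time_s'],'tool',t.round(4),'F',np.round(o['contact_force'],1),'open',round(o['opening'],4))
    for s in(1,-1):
        X=Q[sel(Q,-.06,.2,s*.066-.01,s*.066+.01,-.22,.03)]
        if len(X)<50: print('side',s,len(X));continue
        b=np.round(X[:,0],2);pts=np.array([(v,np.percentile(X[b==v,2],97)) for v in np.unique(b) if (b==v).sum()>5])
        l=np.polyfit(pts[:,0],pts[:,1],1)
        for _ in range(3):
            e=abs(pts[:,1]-np.polyval(l,pts[:,0]));k=e<=max(.004,np.median(e)*1.5);l=np.polyfit(pts[k,0],pts[k,1],1)
        print('side',s,'nose-down deg',-np.degrees(np.arctan(l[0])).round(1),'z at0',l[1].round(4),k.sum(),pts[k,0].min(),pts[k,0].max())
    if save: cv2.imwrite(save,c['frame'])
if __name__=='__main__':
    tilt();tilt('scene')
E
python3 tilt.py
python3 -m pendant '[{"dp":[0,0,0.2],"twist":0,"fingers":1},{"dp":[0,0,0.3],"twist":0,"fingers":1},{"dp":[0,0,0.3],"twist":0,"fingers":1},{"dp":[0,0,0],"twist":0,"fingers":1},{"dp":[0,0,0],"twist":0,"fingers":1}]' 120
python3 tilt.py
```

```text
time_s: 40.72
tool_pos: [0.4814, 0.3419, 0.1044]
tcp_rot: [-3.118, -0.377, -0.005]
contact_force: [-1.1, -0.6, 6.0]
opening: 0.0119
finger_force: 117.9
wrist t 40.725 tool [0.4814 0.3419 0.1044] F [-1.1 -0.6  6. ] open 0.0119
side 1 nose-down deg -0.4 z at0 -0.0201 17 -0.04 0.12
side -1 nose-down deg -0.2 z at0 -0.0197 16 -0.03 0.12
scene t 40.775 tool [0.4814 0.3419 0.1044] F [-0.1 -1.1  6.8] open 0.0121
side 1 nose-down deg 0.3 z at0 -0.0178 19 -0.04 0.14
side -1 nose-down deg -0.0 z at0 -0.0197 18 -0.02 0.15
time_s: 41.45
tool_pos: [0.4801, 0.3409, 0.1421]
tcp_rot: [3.118, 0.378, -0.001]
contact_force: [-0.8, -0.4, -5.0]
opening: 0.0122
finger_force: 117.2
wrist t 41.45 tool [0.4801 0.3409 0.1421] F [-0.8 -0.4 -5. ] open 0.0122
side 1 nose-down deg 0.3 z at0 -0.0199 16 -0.03 0.12
side -1 nose-down deg 0.3 z at0 -0.0197 16 -0.03 0.12
scene t 41.5 tool [0.4799 0.3408 0.1418] F [ 0.4  0.2 -5.1] open 0.0119
side 1 nose-down deg 1.5 z at0 -0.0176 20 -0.04 0.15
side -1 nose-down deg 1.9 z at0 -0.0175 18 -0.02 0.15
```

```bash
python3 -m pendant '[{"dp":[0,0,0.3],"twist":0,"fingers":1},{"dp":[0,0,0.6],"twist":0,"fingers":1},{"dp":[0,0,0.8],"twist":0,"fingers":1},{"dp":[0,0,0.8],"twist":0,"fingers":1},{"dp":[0,0,0.8],"twist":0,"fingers":1},{"dp":[0,-0.1,0.6],"twist":0,"fingers":1},{"dp":[0,-0.2,0.4],"twist":-0.1,"fingers":1},{"dp":[0.05,-0.35,0.1],"twist":-0.15,"fingers":1},{"dp":[0.1,-0.5,0],"twist":-0.2,"fingers":1},{"dp":[0.1,-0.6,0],"twist":-0.2,"fingers":1},{"dp":[0.1,-0.6,0],"twist":-0.2,"fingers":1},{"dp":[0.1,-0.6,0],"twist":-0.2,"fingers":1},{"dp":[0.1,-0.6,0],"twist":-0.2,"fingers":1},{"dp":[0.1,-0.6,0],"twist":-0.2,"fingers":1},{"dp":[0.1,-0.6,0],"twist":-0.2,"fingers":1},{"dp":[0.1,-0.6,0],"twist":-0.2,"fingers":1},{"dp":[0.1,-0.5,0],"twist":-0.2,"fingers":1},{"dp":[0.1,-0.4,0],"twist":-0.2,"fingers":1},{"dp":[0.1,-0.3,0],"twist":-0.1,"fingers":1},{"dp":[0.1,-0.2,0],"twist":0,"fingers":1}]' 120
python3 -m pendant '[{"dp":[0.05,-0.1,0],"twist":0,"fingers":1},{"dp":[0,0,0],"twist":0,"fingers":1},{"dp":[0,0,0],"twist":0,"fingers":1}]' 120
cat >> tilt.py <<'E'
    from pw import ex,ey
    F=np.array([.648,-.0274]);o=r.get_obs();d=np.array(o['tool_pos'][:2])-F;M=R.from_rotvec(o['tcp_rot']).as_matrix()
    print('grip in feeder',(d@ex).round(4),(d@ey).round(4),'yaw',np.degrees(np.arctan2(M[1,0],M[0,0])).round(2))
E
python3 tilt.py
```

```text
time_s: 44.05
tool_pos: [0.5432, 0.0032, 0.3622]
tcp_rot: [-3.136, 0.174, 0.0]
contact_force: [0.6, 0.3, -4.2]
opening: 0.0121
finger_force: 117.5
time_s: 44.42
tool_pos: [0.5451, -0.0003, 0.3624]
tcp_rot: [-3.137, 0.172, 0.0]
contact_force: [-0.7, 0.3, -4.4]
opening: 0.0122
finger_force: 117.5
wrist t 44.425 tool [ 5.451e-01 -3.000e-04  3.624e-01] F [-0.7  0.3 -4.4] open 0.0122
side 1 nose-down deg -0.0 z at0 -0.0202 17 -0.04 0.12
side -1 nose-down deg -0.0 z at0 -0.0202 17 -0.04 0.12
scene t 44.475 tool [ 5.451e-01 -4.000e-04  3.624e-01] F [-1.  -0.3 -4.5] open 0.0122
side 1 nose-down deg 0.7 z at0 -0.0195 20 -0.04 0.15
side -1 nose-down deg 1.7 z at0 -0.0164 12 0.0 0.14
grip in feeder -0.1047 0.0187 yaw -6.29
```

```bash
python3 -m pendant '[{"dp":[0.08,-0.23,-0.2],"twist":0.2,"fingers":1},{"dp":[0,0,-0.4],"twist":0,"fingers":1},{"dp":[0,0,0],"twist":0,"fingers":1},{"dp":[0,0,0],"twist":0,"fingers":1}]' 120
python3 -m pendant '[{"dp":[0,0,0],"twist":0,"fingers":1},{"dp":[0,0,0],"twist":0,"fingers":1},{"dp":[0,0,0],"twist":0,"fingers":1}]' 50; python3 tilt.py
python3 -m pendant '[{"dp":[0,0,0],"twist":0,"fingers":1},{"dp":[0,0,0],"twist":0,"fingers":1},{"dp":[0,0,0],"twist":0,"fingers":1}]' 30; python3 tilt.py
```

```text
time_s: 45.02
tool_pos: [0.5495, -0.0123, 0.3332]
tcp_rot: [3.139, -0.126, 0.002]
contact_force: [-0.3, 0.2, -4.4]
opening: 0.012
finger_force: 117.6
time_s: 45.4
tool_pos: [0.5494, -0.0128, 0.3326]
tcp_rot: [3.139, -0.127, 0.001]
contact_force: [0.0, 1.0, -4.3]
opening: 0.0121
finger_force: 117.6
wrist t 45.4 tool [ 0.5494 -0.0128  0.3326] F [ 0.   1.  -4.3] open 0.0121
side 1 nose-down deg 0.3 z at0 -0.0198 16 -0.03 0.12
side -1 nose-down deg 0.3 z at0 -0.0198 16 -0.03 0.12
scene t 45.45 tool [ 0.5493 -0.0128  0.3325] F [-0.4 -0.3 -5.2] open 0.0117
side 1 nose-down deg 0.1 z at0 -0.0189 19 -0.04 0.14
side -1 nose-down deg 1.0 z at0 -0.0176 12 0.0 0.14
grip in feeder -0.0996 0.0067 yaw -4.65
time_s: 45.88
tool_pos: [0.5493, -0.0128, 0.3323]
tcp_rot: [3.139, -0.127, -0.0]
contact_force: [-0.3, 0.0, -4.5]
opening: 0.0121
finger_force: 117.6
wrist t 45.875 tool [ 0.5493 -0.0128  0.3323] F [-0.3  0.  -4.5] open 0.0121
side 1 nose-down deg -0.1 z at0 -0.0203 17 -0.04 0.12
side -1 nose-down deg 0.3 z at0 -0.0197 16 -0.03 0.12
scene t 45.925 tool [ 0.5493 -0.0128  0.3323] F [-0.2  0.9 -4.4] open 0.0116
side 1 nose-down deg 0.5 z at0 -0.0193 20 -0.04 0.15
side -1 nose-down deg 1.6 z at0 -0.0174 11 0.0 0.14
grip in feeder -0.0996 0.0067 yaw -4.65
```

```bash
for f in 1; do python3 -m pendant '[{"dp":[0,0,0],"twist":0,"fingers":0.95}]' 20|tail -2; done; python3 -m pendant '[{"dp":[0,0,0],"twist":0,"fingers":0.9}]' 20|tail -2;python3 -m pendant '[{"dp":[0,0,0],"twist":0,"fingers":0.88}]' 20|tail -2; python3 tilt.py
```

```text
opening: 0.0121
finger_force: 117.6
opening: 0.0122
finger_force: 117.6
opening: 0.0119
finger_force: 117.6
wrist t 46.35 tool [ 0.5493 -0.0128  0.3323] F [ 0.1 -0.2 -4.9] open 0.0119
side 1 nose-down deg 0.2 z at0 -0.0199 16 -0.03 0.12
side -1 nose-down deg -0.1 z at0 -0.0202 17 -0.04 0.12
scene t 46.4 tool [ 0.5493 -0.0129  0.3323] F [ 0.4 -0.  -4.8] open 0.0121
side 1 nose-down deg 0.6 z at0 -0.0196 20 -0.04 0.15
side -1 nose-down deg 0.1 z at0 -0.0194 11 0.0 0.14
grip in feeder -0.0996 0.0067 yaw -4.65
```

```bash
python3 -m pendant '[{"dp":[0,0,0],"twist":0,"fingers":0.855}]' 20|tail -2; python3 -m pendant '[{"dp":[0,0,0],"twist":0,"fingers":0.85}]' 20|tail -3; python3 tilt.py
```

```text
opening: 0.0127
finger_force: 75.2
contact_force: [-0.4, -0.8, -4.2]
opening: 0.0131
finger_force: 55.4
wrist t 46.7 tool [ 0.5492 -0.0128  0.3323] F [-0.4 -0.8 -4.2] open 0.0131
side 1 nose-down deg 0.3 z at0 -0.0197 16 -0.03 0.12
side -1 nose-down deg 0.4 z at0 -0.0195 16 -0.03 0.12
scene t 46.75 tool [ 0.5493 -0.0128  0.3323] F [ 0.3 -0.4 -5.3] open 0.0129
side 1 nose-down deg 0.6 z at0 -0.0193 20 -0.04 0.15
side -1 nose-down deg 1.2 z at0 -0.017 12 0.0 0.14
grip in feeder -0.0996 0.0067 yaw -4.65
```

```bash
python3 -m pendant '[{"dp":[0,0,0],"twist":0,"fingers":0.845},{"dp":[0,0,0],"twist":0,"fingers":0.845}]' 20|tail -3; python3 tilt.py|grep side;  python3 -m pendant '[{"dp":[0,0,0],"twist":0,"fingers":0.842},{"dp":[0,0,0],"twist":0,"fingers":0.842}]' 20|tail -3; python3 tilt.py
```

```text
contact_force: [0.6, 0.3, -3.7]
opening: 0.0133
finger_force: 35.3
side 1 nose-down deg 2.9 z at0 -0.0198 16 -0.03 0.12
side -1 nose-down deg 3.0 z at0 -0.0197 16 -0.03 0.12
side 1 nose-down deg 3.9 z at0 -0.0192 19 -0.04 0.14
side -1 nose-down deg 5.1 z at0 -0.0178 11 0.0 0.14
contact_force: [-1.0, 0.2, -4.6]
opening: 0.0135
finger_force: 22.7
wrist t 47.4 tool [ 0.5493 -0.0128  0.3324] F [-1.   0.2 -4.6] open 0.0135
side 1 nose-down deg 24.8 z at0 -0.025 16 -0.06 0.1
side -1 nose-down deg 33.4 z at0 -0.0247 18 -0.06 0.15
scene t 47.45 tool [ 0.5491 -0.0128  0.3323] F [-0.1 -0.8 -4.5] open 0.0136
side 1 nose-down deg 30.1 z at0 -0.0272 19 -0.06 0.18
side -1 nose-down deg 32.0 z at0 -0.0257 12 -0.05 0.16
grip in feeder -0.0998 0.0067 yaw -4.65
```

```bash
python3 -m pendant '[{"dp":[0,0,0],"twist":0,"fingers":0.842},{"dp":[0,0,0],"twist":0,"fingers":0.842},{"dp":[0,0,0],"twist":0,"fingers":0.842}]' 20|tail -3; python3 tilt.py; python3 - <<'E'
from h import *
c=shot('wrist');s=shot('scene')
cv2.imwrite('pics/m9.png',np.vstack([cv2.resize(c['frame'],(480,300)),cv2.resize(s['frame'][110:285,180:460],(480,300),interpolation=cv2.INTER_CUBIC)]))
E
```

```text
contact_force: [-0.2, 0.4, -2.8]
opening: 0.0135
finger_force: 23.2
wrist t 47.875 tool [ 0.5496 -0.0127  0.3328] F [-0.2  0.4 -2.8] open 0.0135
side 1 nose-down deg 39.1 z at0 -0.0338 14 -0.05 0.14
side -1 nose-down deg 39.8 z at0 -0.0337 14 -0.05 0.16
scene t 47.925 tool [ 0.5495 -0.0127  0.3327] F [-0.3 -0.3 -3.4] open 0.0136
side 1 nose-down deg 39.7 z at0 -0.033 15 -0.06 0.08
side -1 nose-down deg 32.7 z at0 -0.0404 13 -0.0 0.16
grip in feeder -0.0994 0.0068 yaw -4.65
```

View pics/m9.png

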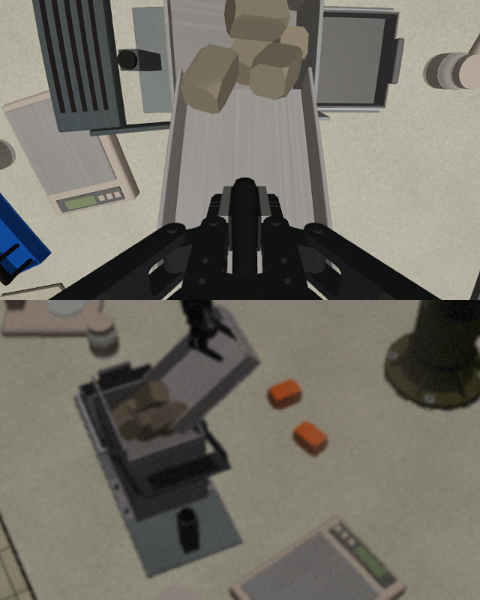

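```bash
python3 -m pendant '[{"dp":[0,0,0.1],"twist":0,"fingers":0.842},{"dp":[-0.1,0,0.2],"twist":0,"fingers":0.842},{"dp":[-0.1,0,0.2],"twist":0,"fingers":0.842},{"dp":[0,0,0],"twist":0,"fingers":0.842},{"dp":[0,0,0],"twist":0,"fingers":0.842}]' 20; python3 tilt.py; python3 - <<'E'
from h import *
c=shot('wrist');s=shot('scene')
cv2.imwrite('pics/m10.png',np.vstack([cv2.resize(c['frame'],(480,300)),cv2.resize(s['frame'][110:285,180:460],(480,300),interpolation=cv2.INTER_CUBIC)]))
E
```

```text
time_s: 48.7
tool_pos: [0.5393, -0.0128, 0.3575]
tcp_rot: [3.139, -0.128, 0.001]
contact_force: [0.1, -1.3, -2.3]
opening: 0.0135
finger_force: 23.3
wrist t 48.7 tool [ 0.5393 -0.0128  0.3575] F [ 0.1 -1.3 -2.3] open 0.0135
side 1 nose-down deg 40.7 z at0 -0.0337 14 -0.05 0.16
side -1 nose-down deg 41.7 z at0 -0.0333 15 -0.05 0.17
scene t 48.75 tool [ 0.5392 -0.0128  0.3572] F [ 0.1  0.4 -1.5] open 0.0136
side 1 nose-down deg 40.2 z at0 -0.0342 16 -0.06 0.1
side -1 nose-down deg 39.6 z at0 -0.0336 12 -0.06 0.15
grip in feeder -0.1096 0.0059 yaw -4.65
```

View pics/m10.png

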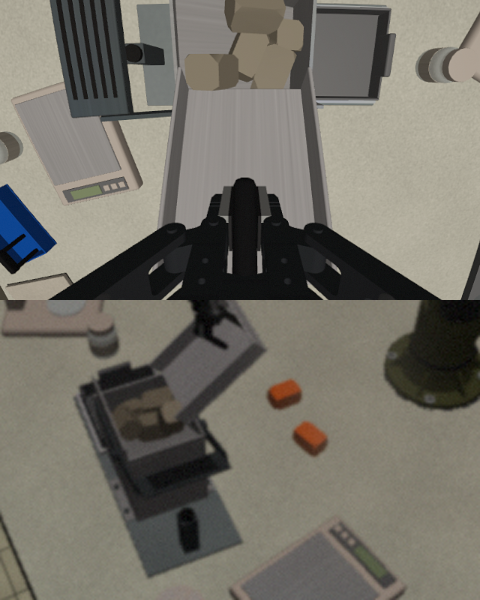

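```bash
python3 -m pendant '[{"dp":[-0.2,0,0.5],"twist":0,"fingers":0.85},{"dp":[-0.3,0,0.4],"twist":0,"fingers":0.855},{"dp":[-0.4,0.2,0],"twist":0,"fingers":0.855},{"dp":[0,0.5,0],"twist":0.2,"fingers":0.855},{"dp":[0,0.7,0],"twist":0.25,"fingers":0.855},{"dp":[0,0.7,0],"twist":0.25,"fingers":0.855},{"dp":[0,0.7,0],"twist":0.25,"fingers":0.855},{"dp":[0.1,0.7,0],"twist":0.25,"fingers":0.855},{"dp":[0.1,0.7,0],"twist":0.25,"fingers":0.855},{"dp":[0.1,0.7,0],"twist":0.25,"fingers":0.855},{"dp":[0.2,0.7,-0.3],"twist":0.25,"fingers":0.855},{"dp":[0.2,0.7,-0.6],"twist":0.2,"fingers":0.855},{"dp":[0.2,0.6,-0.7],"twist":0,"fingers":0.855},{"dp":[0.1,0.4,-0.7],"twist":0,"fingers":0.855},{"dp":[0,0.1,-0.6],"twist":0,"fingers":0.855},{"dp":[0,0,0],"twist":0,"fingers":0.855},{"dp":[0,0,0],"twist":0,"fingers":0.855}]' 20; python3 tilt.py; python3 - <<'E'
from h import *
from fit import sel
from pw import ex,ey
F=np.array([.648,-.0274])
for n in('top','scene'):
    c=shot(n);P=cloud(c);Q=P.copy();d=P[...,:2]-F;Q[...,0]=d@ex;Q[...,1]=d@ey
    X=Q[sel(Q,-.066,.064,-.085,.083,.06,.28)];print(n,len(X),'max z',np.percentile(X[:,2],[50,95,99.5]).round(3))
    if n=='top': t=c
cv2.imwrite('pics/t11.png',cv2.resize(t['frame'][120:210,280:430],(800,480),interpolation=cv2.INTER_CUBIC))
E
```

```text
time_s: 51.02
tool_pos: [0.5442, 0.3584, 0.2587]
tcp_rot: [-3.117, -0.38, -0.002]
contact_force: [-0.1, -0.2, -1.9]
opening: 0.0133
finger_force: 23.2
wrist t 51.025 tool [0.5442 0.3584 0.2587] F [-0.1 -0.2 -1.9] open 0.0133
side 1 nose-down deg 39.6 z at0 -0.0339 13 -0.05 0.08
side -1 nose-down deg 39.5 z at0 -0.0338 13 -0.05 0.08
scene t 51.075 tool [0.5446 0.3581 0.2592] F [-0.7  0.1 -1.5] open 0.0137
side 1 nose-down deg 39.8 z at0 -0.0327 15 -0.06 0.08
side -1 nose-down deg 38.0 z at0 -0.0357 10 -0.02 0.08
grip in feeder -0.1334 0.3758 yaw 13.82
top 1538 max z [0.181 0.215 0.229]
scene 1646 max z [0.184 0.216 0.227]
```

View pics/t11.png

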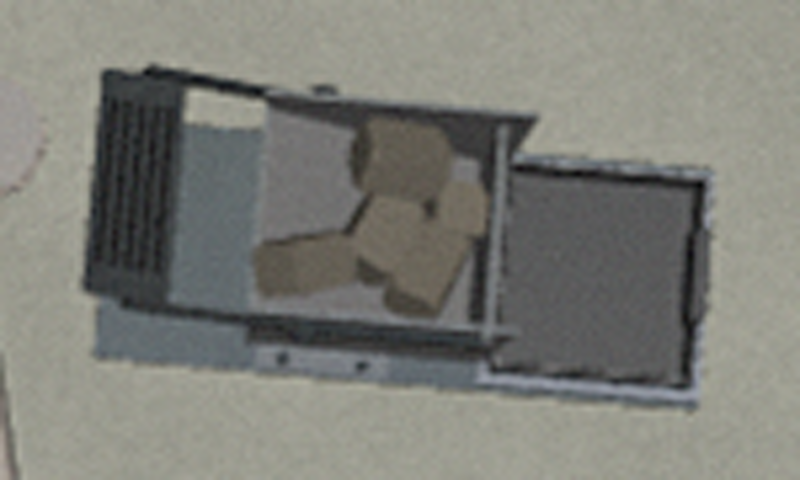

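```bash
python3 -m pendant '[{"dp":[0,0,-0.6],"twist":0,"fingers":0.855},{"dp":[0,0,-0.6],"twist":0,"fingers":0.855},{"dp":[0,0,-0.3],"twist":0,"fingers":0.855},{"dp":[-0.2,-0.05,-0.14],"twist":0,"fingers":0.855},{"dp":[-0.2,-0.05,-0.14],"twist":0,"fingers":0.855},{"dp":[-0.17,-0.04,-0.18],"twist":0,"fingers":0.855},{"dp":[-0.17,-0.04,-0.18],"twist":0,"fingers":0.855},{"dp":[0,0,0],"twist":0,"fingers":0.855}]' 20; python3 tilt.py
```

```text
time_s: 52.22
tool_pos: [0.5063, 0.3481, 0.1496]
tcp_rot: [3.118, 0.379, -0.001]
contact_force: [0.0, 0.7, -1.2]
opening: 0.0135
finger_force: 22.2
wrist t 52.225 tool [0.5063 0.3481 0.1496] F [ 0.   0.7 -1.2] open 0.0135
side 1 nose-down deg 19.0 z at0 -0.0243 17 -0.06 0.12
side -1 nose-down deg 18.8 z at0 -0.0244 17 -0.06 0.12
scene t 52.275 tool [0.5071 0.3479 0.1498] F [ 0.8 -0.3 -1.4] open 0.0138
side 1 nose-down deg 31.3 z at0 -0.0229 20 -0.06 0.2
side -1 nose-down deg 34.0 z at0 -0.013 15 -0.01 0.2
grip in feeder -0.1698 0.3629 yaw 13.81
```

Going as planned (19°); finish the levelling.

```bash
python3 -m pendant '[{"dp":[-0.14,-0.035,-0.22],"twist":0,"fingers":0.855},{"dp":[-0.14,-0.035,-0.22],"twist":0,"fingers":0.855},{"dp":[-0.12,-0.03,-0.24],"twist":0,"fingers":0.855},{"dp":[-0.1,-0.03,-0.22],"twist":0,"fingers":0.855},{"dp":[0,0,0],"twist":0,"fingers":0.855},{"dp":[0,0,0],"twist":0,"fingers":0.855}]' 20; python3 tilt.py
```

```text
time_s: 53.08
tool_pos: [0.4822, 0.3417, 0.1051]
tcp_rot: [-3.119, -0.378, -0.0]
contact_force: [0.3, 0.7, -0.8]
opening: 0.0136
finger_force: 23.3
wrist t 53.075 tool [0.4822 0.3417 0.1051] F [ 0.3  0.7 -0.8] open 0.0136
side 1 nose-down deg -0.1 z at0 -0.0205 16 -0.03 0.12
side -1 nose-down deg -0.1 z at0 -0.0205 16 -0.03 0.12
scene t 53.125 tool [0.4822 0.3417 0.1051] F [-0.1  0.4  0.6] open 0.0135
side 1 nose-down deg 1.0 z at0 -0.0183 17 -0.04 0.14
side -1 nose-down deg 25.4 z at0 -0.0091 17 -0.02 0.2
grip in feeder -0.1946 0.3548 yaw 13.83
```

```bash
python3 -m pendant '[{"dp":[0,0,0],"twist":0,"fingers":0.4},{"dp":[0,0,0],"twist":0,"fingers":0.4},{"dp":[0,0,0],"twist":0,"fingers":0.4},{"dp":[0,0,0.3],"twist":0,"fingers":0.4},{"dp":[0,0,0.6],"twist":0,"fingers":0.4},{"dp":[0,0,1],"twist":0,"fingers":0.6},{"dp":[0,0,1],"twist":0,"fingers":1},{"dp":[0,0,1],"twist":0,"fingers":1},{"dp":[0.6,-0.6,0.6],"twist":-0.4,"fingers":1},{"dp":[0.6,-0.7,0],"twist":-0.5,"fingers":1},{"dp":[0.6,-0.7,0],"twist":-0.5,"fingers":1},{"dp":[0.6,-0.7,0],"twist":-0.5,"fingers":1},{"dp":[0.6,-0.7,0],"twist":-0.2,"fingers":1},{"dp":[0.5,-0.6,0],"twist":0,"fingers":1},{"dp":[0,0,0],"twist":0,"fingers":1},{"dp":[0,0,0],"twist":0,"fingers":1}]' 40; python3 - <<'E'
from h import *
from fit import sel,mar
from pw import ex,ey
from tr import tray
tray('top');tray('scene')
F=np.array([.648,-.0274]);o=r.get_obs();d=np.array(o['tool_pos'][:2])-F;print('tool',np.round(o['tool_pos'],4),(d@ex).round(4),(d@ey).round(4))
for n in('wrist','scene'):
    c=shot(n);P=cloud(c);Q=P.copy();d=P[...,:2]-F;Q[...,0]=d@ex;Q[...,1]=d@ey
    X=Q[sel(Q,-.1,.1,.12,.22,.2,.26)]
    if len(X)>20:
        print(n,len(X),np.percentile(X,[2,50,98],axis=0).round(3).tolist())
        for y in(.15,.16,.17,.18,.19): print(y,np.median(X[abs(X[:,1]-y)<.004,2]).round(4),end=' ')
        print()
E
```

```text
time_s: 55.18
tool_pos: [0.6571, 0.1409, 0.3288]
tcp_rot: [-3.139, 0.118, 0.005]
contact_force: [0.1, -0.2, 0.8]
opening: 0.0003
finger_force: 0.0
top rim [517.0, 391.3, 215.2, 188.9, -76.2, 158]
top handle [468.5, 336.7, 63.1, 15.7, 15.9, 66]
scene rim [518.4, 392.5, 211.7, 192.8, -76.5, 290]
scene handle [471.0, 341.6, 63.3, 16.0, 14.0, 115]
tool [0.6566 0.1425 0.3299] -0.0049 0.1701
wrist 12370 [[-0.076, 0.129, 0.218], [0.019, 0.17, 0.232], [0.077, 0.197, 0.242]]
0.15 0.2237 0.16 0.2279 0.17 0.2319 0.18 0.2361 0.19 0.2402 
scene 779 [[-0.077, 0.13, 0.216], [0.002, 0.173, 0.233], [0.08, 0.202, 0.244]]
0.15 0.2222 0.16 0.2268 0.17 0.2308 0.18 0.2353 0.19 0.2393
```

```bash
python3 -m pendant '[{"dp":[0.08,0,-0.8],"twist":0,"fingers":1},{"dp":[0,0,-0.7],"twist":0,"fingers":1},{"dp":[0,0,-0.35],"twist":0,"fingers":1},{"dp":[0,0,-0.3],"twist":0,"fingers":1},{"dp":[0,0,-0.3],"twist":0,"fingers":1},{"dp":[0,0,-0.3],"twist":0,"fingers":1},{"dp":[0,0,-0.3],"twist":0,"fingers":1},{"dp":[0,0,-0.3],"twist":0,"fingers":1},{"dp":[0,0,-0.25],"twist":0,"fingers":1},{"dp":[0,0,-0.2],"twist":0,"fingers":1},{"dp":[0,0,0],"twist":0,"fingers":1}]' 40; python3 -m pendant '[{"dp":[0,0,-0.1],"twist":0,"fingers":1},{"dp":[0,0,-0.1],"twist":0,"fingers":1},{"dp":[0,0,0],"twist":0,"fingers":1}]' 40|head -4
```

```text
time_s: 56.75
tool_pos: [0.6634, 0.1422, 0.1441]
tcp_rot: [-3.139, 0.116, -0.009]
contact_force: [-1.9, -2.1, 12.2]
opening: 0.0001
finger_force: 5.6
time_s: 57.12
tool_pos: [0.6643, 0.1427, 0.1351]
tcp_rot: [-3.138, 0.116, -0.013]
contact_force: [-0.9, -0.6, 12.3]
```

```bash
python3 -m pendant '[{"dp":[0,0,-0.1],"twist":0,"fingers":1},{"dp":[0,0,0],"twist":0,"fingers":1}]' 40|sed -n '1,4p'; python3 -m pendant '[{"dp":[0,0,-0.08],"twist":0,"fingers":1},{"dp":[0,0,0],"twist":0,"fingers":1},{"dp":[0,0,0],"twist":0,"fingers":1}]' 40|sed -n '1,4p'; python3 - <<'E'
from h import *
s=shot('scene');cv2.imwrite('pics/s12.png',cv2.resize(s['frame'][110:285,180:460],(640,400),interpolation=cv2.INTER_CUBIC))
E
```

```text
time_s: 57.38
tool_pos: [0.6647, 0.143, 0.1323]
tcp_rot: [-3.138, 0.116, -0.015]
contact_force: [-2.2, -1.6, 18.5]
time_s: 57.75
tool_pos: [0.6662, 0.1448, 0.1313]
tcp_rot: [-3.136, 0.114, -0.023]
contact_force: [-3.2, -0.1, 27.4]
```

View pics/s12.png

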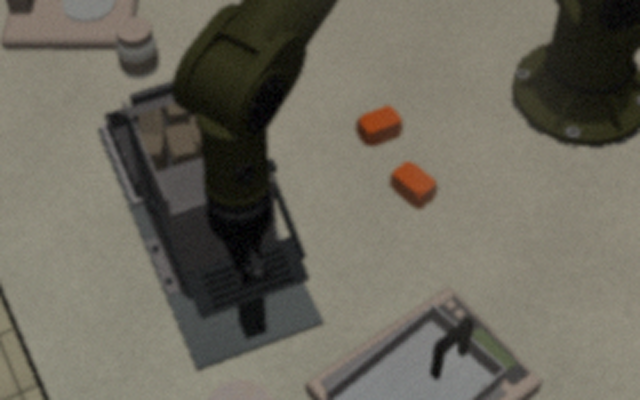

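```bash
python3 -m pendant '[{"dp":[0,0,0],"twist":0,"fingers":1},{"dp":[0,0,0],"twist":0,"fingers":1},{"dp":[0,0,0],"twist":0,"fingers":1},{"dp":[0,0,0],"twist":0,"fingers":1},{"dp":[0,0,0],"twist":0,"fingers":1},{"dp":[0,0,0],"twist":0,"fingers":1},{"dp":[0,0,0],"twist":0,"fingers":1},{"dp":[0,0,0],"twist":0,"fingers":1},{"dp":[0,0,0],"twist":0,"fingers":1},{"dp":[0,0,0],"twist":0,"fingers":1},{"dp":[0,0,0],"twist":0,"fingers":1},{"dp":[0,0,0],"twist":0,"fingers":1}]' 40|sed -n '1,4p'; python3 - <<'E'
from h import *
t=shot('top');s=shot('scene')
cv2.imwrite('pics/m13.png',np.vstack([cv2.resize(t['frame'][120:210,290:434],(480,300),interpolation=cv2.INTER_CUBIC),cv2.resize(s['frame'][110:220,200:376],(480,300),interpolation=cv2.INTER_CUBIC)]))
E
```

```text
time_s: 59.3
tool_pos: [0.6663, 0.1449, 0.1313]
tcp_rot: [-3.136, 0.114, -0.023]
contact_force: [-2.9, -0.5, 27.3]
```

View pics/m13.png

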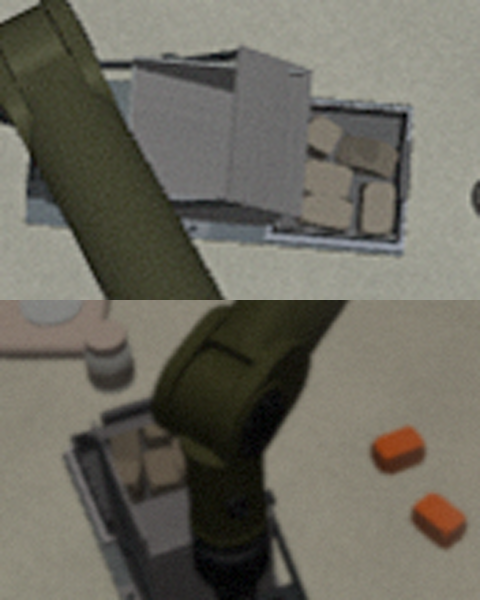

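```bash
python3 -m pendant '[{"dp":[0,0,0.3],"twist":0,"fingers":1},{"dp":[0,0,0.3],"twist":0,"fingers":1},{"dp":[0,0,0.3],"twist":0,"fingers":1},{"dp":[0,0,0.3],"twist":0,"fingers":1},{"dp":[0,0,0.3],"twist":0,"fingers":1},{"dp":[0,0,0.3],"twist":0,"fingers":1},{"dp":[0,0,0.3],"twist":0,"fingers":1},{"dp":[0,0,0.3],"twist":0,"fingers":1},{"dp":[0,0,0.8],"twist":0,"fingers":1},{"dp":[0,0,1],"twist":0,"fingers":1},{"dp":[-0.6,0,0.6],"twist":0,"fingers":1},{"dp":[-0.8,-0.6,0],"twist":0,"fingers":1},{"dp":[-0.8,-0.8,0],"twist":0,"fingers":1},{"dp":[-0.8,-0.8,0],"twist":0,"fingers":1},{"dp":[0,-0.8,0],"twist":0,"fingers":1},{"dp":[0,-0.8,0],"twist":0,"fingers":1},{"dp":[0.5,-0.8,0],"twist":0,"fingers":1},{"dp":[0.5,-0.8,0],"twist":0,"fingers":1},{"dp":[0,-0.6,0],"twist":0,"fingers":1},{"dp":[0,0,0],"twist":0,"fingers":1}]' 40;python3 -m pendant '[{"dp":[0,0,0],"twist":0,"fingers":1},{"dp":[0,0,0],"twist":0,"fingers":1},{"dp":[0,0,0],"twist":0,"fingers":1}]' 40|head -2; python3 - <<'E'
from h import *
from fit import sel
from pw import feed,line,ex,ey,N
F=np.array([.648,-.0274])
c=shot('wrist');Q=feed(cloud(c));cv2.imwrite('pics/w14.png',c['frame'])
for nm,b,a in(('+x',(.066,.085,-.06,.06,.045,.055),0),('-y',(-.03,.075,-.085,-.068,.045,.055),1),('-x',(-.085,-.066,-.06,.06,.045,.055),0)): print(nm);line(Q,b,a)
X=Q[sel(Q,-.076,.076,-.06,.08,.02,.15)];print('max z in pan',np.percentile(X[:,2],[50,95,99.5]).round(3))
s=shot('scene');P=cloud(s);Q=feed(P,F);X=Q[sel(Q,-.07,.07,.12,.21,.1,.27)]
for y in(.15,.17,.19): print(y,np.median(X[abs(X[:,1]-y)<.004,2]).round(4),end=' ')
from tr import tray
tray('scene')
E
```

```text
time_s: 61.9
tool_pos: [0.5613, -0.1607, 0.361]
tcp_rot: [-3.139, 0.122, 0.001]
contact_force: [-0.8, 1.1, -0.8]
opening: 0.0002
finger_force: 0.0
time_s: 62.28
tool_pos: [0.5613, -0.157, 0.3618]
+x
341 deg -0.32 at0 0.0745 pct [-0.0018  0.0023] z 0.0489
-y
114 deg -0.34 at0 -0.0701 pct [-0.0023  0.0016] z 0.0487
-x
304 deg -3.81 at0 -0.0751 pct [-0.0034  0.0038] z 0.0491
max z in pan [0.049 0.074 0.107]
0.15 0.2224 0.17 0.2301 0.19 0.2379 scene rim [517.9, 392.6, 214.7, 192.5, -76.4, 294]
scene handle [472.1, 342.3, 63.0, 15.1, 14.3, 111]
```

View pics/w14.png

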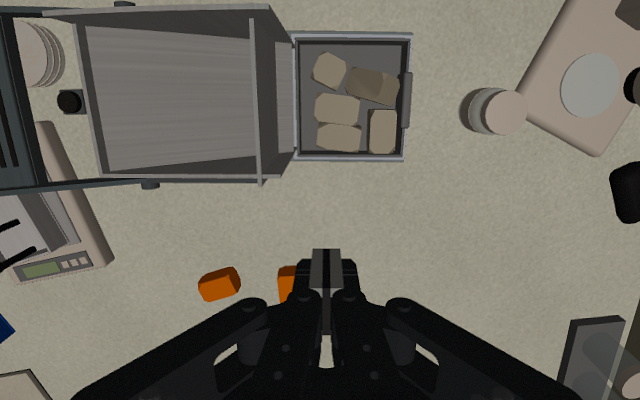

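```bash
python3 -c "
from rig import r
print(r.close_job())"
```

```text
the job is handed in; nothing more can be done
None
```

I handed the job in at about 62 s: the last pictures show all five lumps in the seated pan with its grip away from the chute, the pedal back up, and the empty tray level on the balance; no verdict came back.

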